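# Shingle the hardness coupons in the slide tray and wind them under the loupe

## Task

Lay the three drilled steel coupons in the slide's tray as an overlapping fan so that every drilled end shows: the one-hole coupon first, centred, its drilled end on the rest bar just short of the high end wall, then the two-hole and the three-hole coupon, each squarely on the one before and leaving half of it showing, drilled ends the same way. Then fold the crank handle up to its upright working position, take it by its grip and wind the crank clockwise until the tray stops under the loupe, with the fan still in order. Leave the oil bottle and the micrometer where they are, and let go of everything.

Things in the scene. Friction and masses are not known exactly. Their poses are not given: they have to be found in the camera images.
- coupon1_mid (a point): Centre (half-way up, 3 mm above its underside) of a plain ground-steel coupon, a flat plate 72 long x 44 wide x 6 mm thick (0.15 kg), with one hole through it near one end (holes 8 mm across, 12 mm from that end). It starts lying flat and alone on the bench. Axes: y along the 72 mm length towards the drilled end, x across the 44 mm width, z up out of its top face.
- coupon1_holes (a point): The middle of the row of drilled holes of coupon 1, half-way through the plate, 24 mm from the centre along its own +y; axes as coupon1_mid.
- coupon2_mid (a point): Centre (half-way up, 3 mm above its underside) of a plain ground-steel coupon, a flat plate 72 long x 44 wide x 6 mm thick (0.15 kg), with two holes side by side through it near one end (holes 8 mm across, 12 mm from that end). It starts lying flat and alone on the bench. Axes: y along the 72 mm length towards the drilled end, x across the 44 mm width, z up out of its top face.
- coupon2_holes (a point): The middle of the row of drilled holes of coupon 2, half-way through the plate, 24 mm from the centre along its own +y; axes as coupon2_mid.
- coupon3_mid (a point): Centre (half-way up, 3 mm above its underside) of a plain ground-steel coupon, a flat plate 72 long x 44 wide x 6 mm thick (0.15 kg), with three holes side by side through it near one end (holes 8 mm across, 12 mm from that end). It starts lying flat and alone on the bench. Axes: y along the 72 mm length towards the drilled end, x across the 44 mm width, z up out of its top face.
- coupon3_holes (a point): The middle of the row of drilled holes of coupon 3, half-way through the plate, 24 mm from the centre along its own +y; axes as coupon3_mid.
- tray_start (a point): On the tray: top of its floor, mid-width, at the inside face of its high end wall; moves with it. Axes: y along the tray, out through that wall (robot's left), so the inside is y = 0 to -170 mm; x across (114 mm inside), away from the crank side; z up. Grey tray on a slide; floor 34 mm above the bench. The high wall stands 23 mm above the floor, the other walls 7 mm, 4 mm thick.
- rest_bar (a point): Middle of the top of the rest bar, 70 mm wide (along x), rounded, 10.6 mm above the tray floor, its crest 10 mm from the high end wall; axes as tray_start. The first coupon's drilled end lies on it, its plain end on the floor: slope 0.168 rad, drilled end up. With a 2 mm gap to the wall and 36 mm steps the three lie flush at this slope, centres at tray_start y = -38, -74, -110 mm, z = 9 mm.
- loupe_eye (a point): Underside centre of the black loupe (32 mm across) held on a post on the slide, beyond the tray's high end wall, 76 mm above the bench; the loupe and holder reach 102 mm above the bench. Keep clear of it when laying the first coupon.
- tray (a joint): Travel of the tray along its own +y, 0 at the start (loading place), 0.055 m against the inner stop, with the drilled end of the first coupon under the loupe. Geared to the crank: 9 mm per rad (56.5 mm a turn).
- crank (a joint): Angle of the hand crank about its upright shaft, 0 at the start and growing CLOCKWISE seen from above; the inner stop is at 6.11 rad (nearly one full turn). At 0 the crank arm points along tray -y. It turns stiffly (about 0.2 N m, 4 N at the handle) and stays where it is left.
- handle (a joint): Fold-out crank handle (starts at 0 to 0.25): 0 = folded flat on the crank arm with its free end at the shaft, 1.571 = standing upright on the outer end of the arm, its working position. Its hinge is stiff (0.12 N m, about 4 N at the free end) and stays where it is left.
- crank_axis (a point): On the upright axis of the crank, at the height of the handle's hinge (64 mm above the bench), over the gear housing (82 x 90 mm, top 43 mm above the bench) on the robot's side of the slide. The crank arm is 13 mm wide, its top 55 mm above the bench; the hinge lies 50 mm out along it in a fork 19 mm wide overall. Turns with the crank: its own -y points along the arm to the hinge, z up.
- grip_mid (a point): Middle of the black round grip of the crank handle: a revolving sleeve 16 mm in diameter, 40 mm long, that turns freely on its pin; 28.5 mm from the handle's hinge. Its y axis runs along the grip from the hinge to the free end; x and z turn with the sleeve. Folded, the grip lies level on the crank arm, its axis 64 mm above the bench; unfolded it stands upright.
- oil_bottle: A bystander to leave alone: a slim oil bottle, 42 mm across and 118 mm high, standing; origin under its middle.
- micrometer: A bystander to leave alone: a micrometer, 130 mm long, lying flat; origin under its middle.
Not all that is in view belongs to the job. What is shaped like the part that bears coupon2_mid but orange is not meant. What is shaped like the part that bears coupon1_mid but brown is not meant.

How it is judged:
By the outcome, as a careful person would: the job done as asked, in the order asked, and still so for the second after the job is handed in, with the robot touching nothing.
It also fails if it takes over 72 s, if anything falls off the work surface, if the arm or the gripper's body presses on something with over 40 N, if the wrist force passes 120 N, or if a joint passes its speed limit or range.

## Robot

A 6-joint arm with a two-finger parallel gripper is mounted at the origin on a cart in front of the work surface, level with it; the furniture and walls round the work are solid. World frame = base frame: x ahead of the robot, y to its left, z up, the work surface at z = 0. Lengths are in m, angles in rad, forces in N, time in s.
With the tool pointing down it reaches from about 0.35 to 0.975 m from the base axis. Payload 4.9 kg.
Tool frame: the origin (TCP) lies at the very end of the fingers, on their centre line; the grasp point (between the pads) lies 19 mm behind it; z points along the fingers, y is the direction in which the jaws open and shut (so a half turn about z gives the same grasp; the last joint's range is limited). The gripper opens to 85 mm and grips with 20 to 120 N. Pads are 22 mm wide; open, the fingers measure 114 mm over their backs; the gripper's body (76 mm by 85 mm) begins 54 mm behind the grasp point. The pads swing forward as they close: fully open they stand 13 mm farther back than shut.
Start: joints at [-1.23, 0.053, 1.613, -0, 1.476, -0.119], TCP at [0.277, -0.56, 0.231] pointing down, gripper open.
Joint ranges: [-3.01, 3.01], [-1.01, 2.22], [0.06, 2.58], [-1.02, 4.17], [0.09, 2.62], [-3.14, 3.14]. Speed limits (rad/s): [2.57, 2.57, 3.14, 3.14, 3.14, 3.14].

## Interface

Orientations are given as a unit quaternion [w, x, y, z].
In Python, from plant import state, grab_frame, camera_model, job_done, search_frame, masks_of, place_of gives the robot as it stands.
- The arm moves only by the tool drive_tool, never from a script. Its argument "series" is a list of rows, each a list of 2 entries, a list of its own where there are three numbers: the shift along the world's x, y, z in m, then the turn, a rotation vector about the world's x, y, z in degrees. A call has 1 to 8 rows; each row is the pose to reach, as a shift and turn from the pose commanded when the call began; what a row does not reach only later rows make up. A row lasts 1/10 s, in which the tool goes at most 50 mm and 8.59 degrees, less where a joint would pass 70% of its speed; a pose out of reach is approached as far as the arm can. A call with a gripper value outside its range is refused whole. "fingers" is the closure, from -1 (fully open) to 1 (shut), so that 0 is half open, set as the call begins (left out, the last holds). The fingers move at their own pace and stop on an object; the grip force is fixed at half the most. Time passes only in rows, so rows that repeat a pose let the fingers close. It gives the time, the measured TCP pose, the force and the opening at its end, in the units of the state.
- state(): the state, without advancing time (a new reading comes with each control period).
- grab_frame(name): name is "scene" or "top" or "wrist"; returns the picture (420x560x3 uint8, red, green, blue); there is no depth.
- camera_model(name): a dict with "fovy" (degrees; the focal length in pixels is half the picture's height over the tangent of half this angle, whatever the lens; pixels are square), "cx", "cy" (the principal point, pixels), "rvec" (rotation vector, rad) and "tvec" (3), from world to camera coordinates, as OpenCV has them. Camera axes: x right, y down, z forward; pixel columns grow to the right and rows downward; lengths in m; the calibration is good to about 2 mm. The wrist camera is an equidistant fisheye: a pixel r from the principal point sees the ray r / f radians off the axis. A picture is of the moment at which its call begins: read the wrist's pose just before it. camera_model takes no time and is no camera call; for the wrist camera it gives the pose at the moment of the call.
- job_done(): hands the job in, once; it reports no verdict.
Trained networks look in the newest picture that a camera, given by its name, has taken for a name from the list of things; names that differ only in an ending like _2 or _b are one class to them, and where a whole thing is asked for, a point or a joint stands for the part that bears it (a point fixed in the world has none). Each returns a list of dicts, best first, with "confidence" (0 to 1); they miss things now and then, are a little off and sometimes report something else, mostly with a low value. They report only what shows in the picture. A call takes as long as a camera call. They do not tell look-alikes from the thing itself.
- search_frame(camera, name): "location" ([x, y, z] in m, in world coordinates, good to about 4 mm: the middle of the surface that is visible of it).
- masks_of(camera, name): "pixels" (420x560 bool, what is visible of it).
- place_of(camera, name): "location" ([x, y, z] in m, in world coordinates, good to about 4 mm: a listed point, or the origin of a listed thing).
The state is a dict: "time": time; "joint_pos": joint angles; "joint_vel": joint speeds; "joint_efforts": joint torques, N m; "tool_pos": TCP position; "tool_rot": TCP orientation; "contact_force": force on the tool from outside, world axes, zero at the start; "ft_torque": the same for the moment, N m; "gripper_width": opening from 0.0 (shut) to 1.0 (fully open).
Only numpy, scipy, OpenCV 4.12 (cv2) and the standard library are available. Lean on these libraries where they do the work, as an engineer would, in place of code of your own. Each camera call takes 0.05 s, during which the arm holds its last target.

## Working session

There is one attempt and no reset: what is moved stays moved. The work goes in short steps, Python scripts to look and compute and a tool call to move; the robot and the scene stay as the last step left them, time stands still between calls to the robot, and variables do not carry over. Pictures are saved under pics/ and viewed, and the job is handed in when it is done.

Besides the shell and the picture viewer there is one more tool, called as a command line: name --argument value ..., lists and objects as JSON in quotes. drive_tool: Moves the arm, as the interface text tells. Its arguments: {"type":"object","properties":{"series":{"type":"array","items":{"type":"array"}},"fingers":{"type":"number"}},"required":["series"]}

```bash
mkdir -p pics; ls
python3 - <<'E'
from plant import *
import cv2, numpy as np
s=state(); print(s)
for n in ["scene","top","wrist"]:
    f=grab_frame(n); cv2.imwrite(f"pics/{n}0.png",f[:,:,::-1]); print(n,camera_model(n))
E
```

```text
pics
{'time': 0.0, 'joint_pos': array([-1.23000916e+00,  5.33550111e-02,  1.61432329e+00,  1.11826146e-05,
        1.47596386e+00, -1.19010280e-01]), 'joint_vel': array([-5.71572039e-04,  8.15613025e-04, -8.41520894e-04, -8.34295537e-05,
       -1.75332787e-03, -1.92566670e-04]), 'joint_efforts': array([-1.16378660e-04, -3.93680549e+01, -3.70175958e+01, -1.52714742e-04,
        7.12100606e-03, -3.64584992e-06]), 'tool_pos': array([ 0.27714108, -0.55949679,  0.23004665]), 'tool_rot': array([-1.01907559e-03,  9.73689089e-01,  2.27878272e-01, -1.07869137e-04]), 'contact_force': array([-0.29210733, -0.45948882, -0.47748558]), 'ft_torque': array([ 0.05893076, -0.01523537, -0.06105388]), 'gripper_width': 0.9965332504103537}
scene {'fovy': 57.06502934961872, 'cx': 281.6637972522319, 'cy': 206.63909484588362, 'rvec': array([ 0.75674087, -2.39426131,  1.35410547]), 'tvec': array([0.54860941, 0.18070219, 0.96477958])}
top {'fovy': 46.092256471853915, 'cx': 285.1341916232066, 'cy': 207.13338867126598, 'rvec': array([ 2.1505165 , -2.1211668 ,  0.14466012]), 'tvec': array([0.15132478, 0.61161602, 1.53576665])}
wrist {'fovy': 65.70646984690485, 'cx': 277.7745799168923, 'cy': 214.9446471526646, 'rvec': array([-2.44215821,  1.51652036,  0.23558313]), 'tvec': array([-0.62429553, -0.03956295,  0.37934752])}
```

View pics/scene0.png

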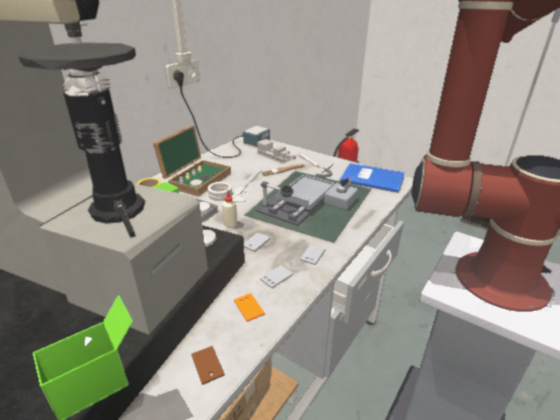

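View pics/top0.png

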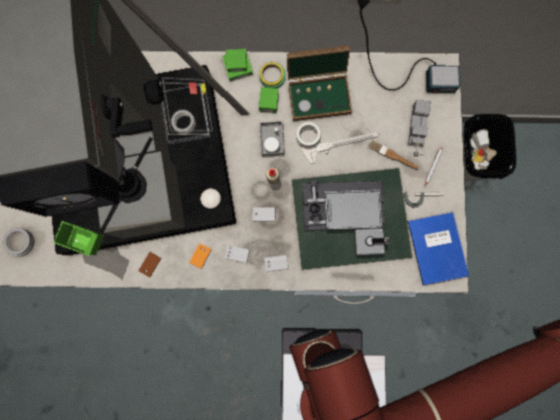

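View pics/wrist0.png

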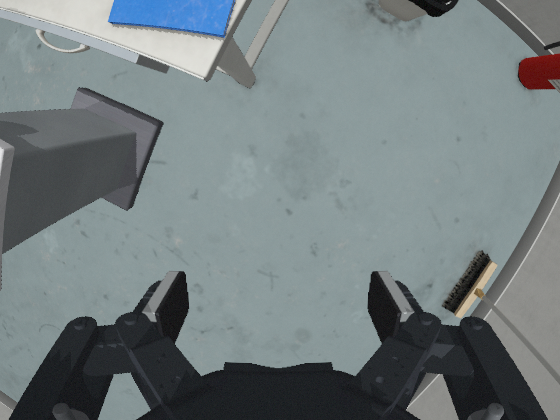

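The top view shows the tray near px (355,210), the crank near (375,240), and grey coupons at (263,214), (236,254) and (276,263). The orange and brown decoys are at (200,256) and (149,264). Next I'll measure positions.

```bash
cat > h.py <<'E'
from plant import *
import cv2, numpy as np
from scipy.spatial.transform import Rotation as R
np.set_printoptions(precision=4,suppress=True)
def cam(n):
    m=camera_model(n); f=210/np.tan(np.radians(m['fovy']/2)); Rm=R.from_rotvec(m['rvec']).as_matrix()
    return m,f,Rm,np.array(m['tvec'])
def ray(n,uv,c=None):
    m,f,Rm,t=c or cam(n)
    d=np.array([(uv[0]-m['cx'])/f,(uv[1]-m['cy'])/f]); 
    if n=='wrist':
        r=np.hypot(*d); k=np.sin(r)/r if r>1e-9 else 1; v=np.array([d[0]*k,d[1]*k,np.cos(r)])
    else: v=np.array([d[0],d[1],1.])
    return -Rm.T@t, Rm.T@v
def onz(n,uv,z,c=None):
    o,v=ray(n,uv,c); return o+v*(z-o[2])/v[2]
def proj(n,P,c=None):
    m,f,Rm,t=c or cam(n); p=Rm@np.asarray(P)+t
    if n=='wrist':
        th=np.arctan2(np.hypot(p[0],p[1]),p[2]); r=np.hypot(p[0],p[1]); return np.array([m['cx']+f*th*p[0]/r,m['cy']+f*th*p[1]/r])
    return np.array([m['cx']+f*p[0]/p[2],m['cy']+f*p[1]/p[2]])
def save(n,name,up=1,crop=None):
    f=grab_frame(n); g=f if crop is None else f[crop[1]:crop[3],crop[0]:crop[2]]
    if up!=1: g=cv2.resize(g,None,fx=up,fy=up,interpolation=cv2.INTER_CUBIC)
    cv2.imwrite(f'pics/{name}.png',g[:,:,::-1]); return f
E
python3 - <<'E'
from h import *
save('top','t1',3,(180,160,440,300))
for n in ['top','scene']:
    for nm in ['coupon1_mid','coupon1_holes','coupon2_mid','coupon2_holes','coupon3_mid','coupon3_holes','tray_start','rest_bar','loupe_eye','crank_axis','grip_mid','oil_bottle','micrometer']:
        print(n,nm,[(np.round(d['location'],3).tolist(),round(d['confidence'],2)) for d in place_of(n,nm)[:5]])
print(state()['time'])
E
```

```text
top coupon1_mid [([0.595, 0.235, 0.001], 0.84), ([0.424, 0.605, 0.003], 0.58)]
top coupon1_holes [([0.404, 0.613, 0.002], 0.83), ([0.508, -0.11, 0.064], 0.73), ([0.594, 0.261, 0.001], 0.7)]
top coupon2_mid [([0.455, 0.435, -0.002], 0.77), ([0.433, 0.189, 0.001], 0.58)]
top coupon2_holes [([0.474, 0.424, -0.002], 0.77), ([0.432, 0.21, 0.001], 0.6)]
top coupon3_mid [([0.465, 0.314, 0.001], 0.83), ([0.504, -0.111, 0.062], 0.36)]
top coupon3_holes [([0.466, 0.339, 0.002], 0.54)]
top tray_start [([0.606, 0.027, 0.031], 0.6)]
top rest_bar [([0.606, 0.019, 0.043], 0.73)]
top loupe_eye [([0.6, 0.069, 0.076], 0.93)]
top crank_axis [([0.505, -0.111, 0.062], 0.59), ([0.602, 0.02, 0.042], 0.48)]
top grip_mid [([0.509, -0.133, 0.064], 0.39)]
top oil_bottle [([0.714, 0.2, 0.003], 0.7), ([0.595, 0.234, 0.001], 0.38)]
top micrometer [([0.65, -0.295, -0.001], 0.65)]
scene coupon1_mid [([0.596, 0.231, 0.002], 0.68), ([0.429, 0.602, 0.002], 0.65)]
scene coupon1_holes [([0.401, 0.614, 0.005], 0.94), ([0.596, 0.256, -0.001], 0.75), ([0.595, 0.229, 0.003], 0.35), ([0.466, 0.316, 0.006], 0.16)]
scene coupon2_mid [([0.455, 0.435, 0.0], 0.73), ([0.593, 0.258, -0.001], 0.68), ([0.436, 0.19, 0.001], 0.59), ([0.715, 0.201, 0.002], 0.58)]
scene coupon2_holes [([0.432, 0.213, 0.006], 0.85), ([0.474, 0.421, 0.003], 0.77)]
scene coupon3_mid []
scene coupon3_holes [([0.468, 0.342, 0.001], 0.95)]
scene tray_start [([0.601, 0.027, 0.037], 0.9), ([0.433, 0.212, 0.004], 0.27)]
scene rest_bar [([0.607, 0.016, 0.046], 0.78)]
scene loupe_eye [([0.599, 0.066, 0.079], 0.57), ([0.598, 0.229, 0.001], 0.48)]
scene crank_axis [([0.502, -0.109, 0.065], 0.67)]
scene grip_mid [([0.591, 0.256, 0.002], 0.6), ([0.505, -0.131, 0.066], 0.51), ([0.608, 0.018, 0.044], 0.34)]
scene oil_bottle [([0.714, 0.203, 0.001], 0.64)]
scene micrometer [([0.651, -0.296, 0.002], 0.46)]
1.5
```

View pics/t1.png

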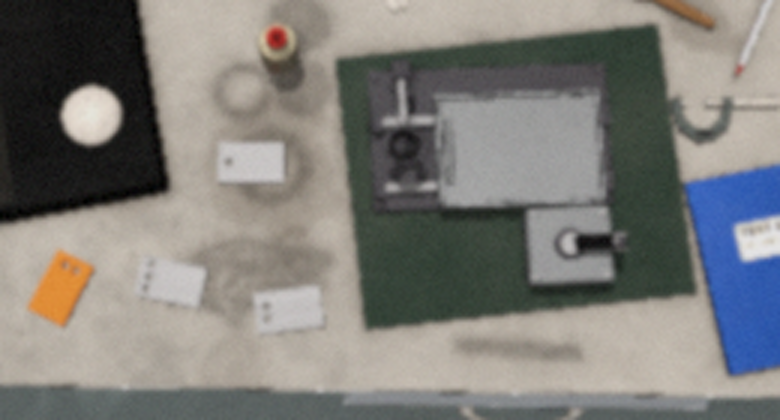

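The hole counts (1, 2, 3) are confirmed, and all drilled ends already point +y. I'll move over the tray area and turn the jaws along x.

drive_tool --series '[[[0.02,0.045,0.01],[0,0,8]],[[0.04,0.09,0.02],[0,0,16]],[[0.06,0.135,0.03],[0,0,24]],[[0.08,0.18,0.04],[0,0,32]],[[0.1,0.225,0.05],[0,0,40]],[[0.12,0.27,0.06],[0,0,48]],[[0.14,0.315,0.07],[0,0,56]],[[0.16,0.36,0.08],[0,0,63.6]]]' --fingers -1

```text
time: 2.3
tool_pos: [0.4369, -0.2, 0.3117]
tool_rot: [0.001, 0.706, 0.709, 0.0]
contact_force: [1.7, -0.4, -0.2]
gripper_width: 1.001
```

Run:
```python
from h import *
s=state();print(s['time'],s['tool_pos'],s['tool_rot'],s['joint_pos'])
m,f,Rm,t=cam('wrist'); C=-Rm.T@t; T=R.from_quat(s['tool_rot'],scalar_first=True).as_matrix()
print(C, T.T@(C-s['tool_pos']), (Rm@T))
save('wrist','w1')
```

```text
2.3 [ 0.4369 -0.2     0.3117] [0.0006 0.7056 0.7086 0.0001] [-0.5843 -0.337   1.832   0.0001  1.6454 -0.5886]
[ 0.4359 -0.1243  0.4536] [ 0.0756 -0.0005 -0.142 ] [[-0.0008  1.      0.0016]
 [-0.9543 -0.0003 -0.2987]
 [-0.2987 -0.0017  0.9543]]
```

View pics/w1.png

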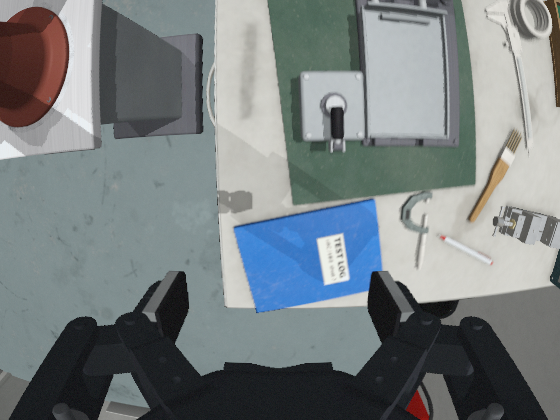

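drive_tool --series '[[[0.03,0.03,-0.005],[0,0,0]],[[0.06,0.06,-0.01],[0,0,0]],[[0.09,0.09,-0.015],[0,0,0]],[[0.11,0.12,-0.02],[0,0,0]],[[0.12,0.13,-0.02],[0,0,0]]]'

```text
time: 2.85
tool_pos: [0.5573, -0.0695, 0.2897]
tool_rot: [-0.001, 0.707, 0.708, -0.0]
contact_force: [-0.6, 0.4, -1.3]
gripper_width: 1.004
```

Run:
```python
from h import *
save('wrist','w2')
s=state();print(s['time'],s['tool_pos'],s['joint_vel'])
import pickle; pickle.dump(camera_model('wrist'),open('w2.pkl','wb'))
for nm in ['tray_start','rest_bar','loupe_eye','crank_axis','grip_mid']:
    print(nm,[(np.round(d['location'],4).tolist(),round(d['confidence'],2)) for d in place_of('wrist',nm)[:5]])
```

```text
2.9 [ 0.5579 -0.0695  0.2901] [-0.0508 -0.0355  0.0182 -0.0269  0.0194 -0.0514]
tray_start [([0.6035, 0.0252, 0.0336], 0.87)]
rest_bar [([0.6036, 0.0189, 0.0448], 0.82)]
loupe_eye [([0.6007, 0.0707, 0.0783], 0.66)]
crank_axis [([0.5066, -0.1073, 0.0642], 0.76)]
grip_mid [([0.5067, -0.1327, 0.0655], 0.82)]
```

View pics/w2.png

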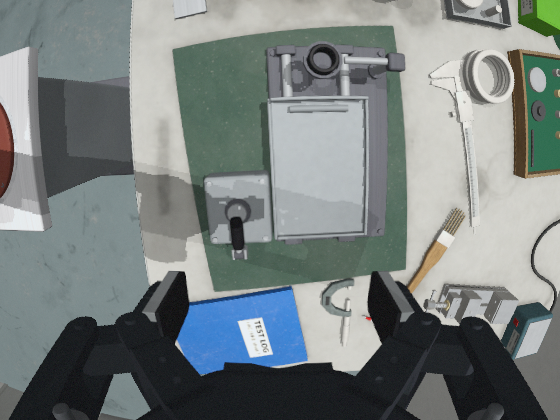

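Run:
```python
import cv2
g=cv2.imread('pics/w2.png')[80:260,195:395]; cv2.imwrite('pics/w2z.png',cv2.resize(g,None,fx=3.3,fy=3.3,interpolation=cv2.INTER_CUBIC))
```

```text
(no output)
```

View pics/w2z.png

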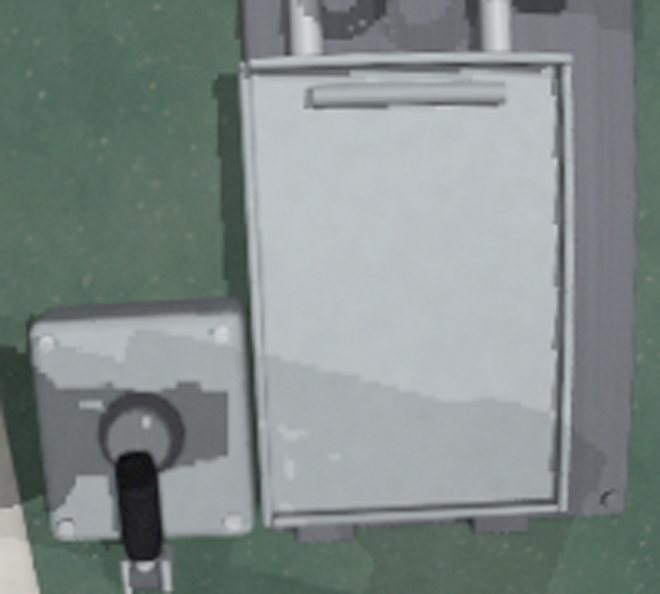

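Run:
```python
from h import *
import pickle
m=pickle.load(open('w2.pkl','rb'));f=210/np.tan(np.radians(m['fovy']/2));c=(m,f,R.from_rotvec(m['rvec']).as_matrix(),np.array(m['tvec']))
for n,u,v,z in [('hiL',243,64,.057),('hiR',572,57,.057),('hiL in',253,74,.057),('hiR in',563,66,.057),('loL out',265,525,.041),('loR out',568,512,.041),('loL in',271,515,.041),('loR in',558,504,.041),('bL',307,88,.0446),('bR',506,85,.0446),('h1',45,343,.043),('h2',220,331,.043),('h3',65,527,.043),('h4',234,522,.043),('forkL',124,562,.06),('forkR',171,562,.06),('free',135,455,.072),('hub',141,428,.06)]:
    print(n,onz('wrist',(u/3.3+195,v/3.3+80),z,c))
```

```text
hiL [0.5462 0.0259 0.057 ]
hiR [0.6615 0.032  0.057 ]
hiL in [0.5496 0.0224 0.057 ]
hiR in [0.6582 0.0286 0.057 ]
loL out [ 0.5535 -0.1487  0.041 ]
loR out [ 0.6746 -0.1437  0.041 ]
loL in [ 0.5559 -0.1445  0.041 ]
loR in [ 0.6701 -0.1403  0.041 ]
bL [0.5685 0.0179 0.0446]
bR [0.6403 0.0211 0.0446]
h1 [ 0.4709 -0.0753  0.043 ]
h2 [ 0.537  -0.0712  0.043 ]
h3 [ 0.4744 -0.1494  0.043 ]
h4 [ 0.5415 -0.1467  0.043 ]
forkL [ 0.5    -0.1567  0.06  ]
forkR [ 0.518  -0.1565  0.06  ]
free [ 0.5077 -0.11    0.072 ]
hub [ 0.5087 -0.1036  0.06  ]
```

The tray is yawed about +0.042 rad, with tray_start near (0.6045, 0.0268). Next I'll view the coupons.

drive_tool --series '[[[-0.005,0.045,-0.006],[0,0,0]],[[-0.01,0.09,-0.012],[0,0,0]],[[-0.015,0.135,-0.02],[0,0,0]],[[-0.02,0.18,-0.03],[0,0,0]],[[-0.025,0.22,-0.04],[0,0,0]],[[-0.03,0.23,-0.04],[0,0,0]]]'

```text
time: 3.75
tool_pos: [0.5251, 0.1598, 0.2495]
tool_rot: [-0.001, 0.707, 0.707, -0.001]
contact_force: [-0.4, -0.5, 0.1]
gripper_width: 1.001
```

Run:
```python
from h import *
save('wrist','w3')
s=state();print(s['time'],s['tool_pos'],s['joint_vel'])
import pickle; pickle.dump(camera_model('wrist'),open('w3.pkl','wb'))
for nm in ['coupon1_mid','coupon1_holes','coupon2_mid','coupon2_holes','coupon3_mid','coupon3_holes','tray_start','rest_bar']:
    print(nm,[(np.round(d['location'],4).tolist(),round(d['confidence'],2)) for d in place_of('wrist',nm)[:5]])
```

```text
3.8 [0.525  0.1598 0.2504] [-0.0553 -0.0043 -0.0223 -0.0294 -0.0043 -0.0451]
coupon1_mid [([0.5942, 0.2327, -0.0027], 0.6)]
coupon1_holes [([0.5983, 0.2571, 0.0026], 0.95)]
coupon2_mid [([0.4344, 0.189, 0.001], 0.65)]
coupon2_holes [([0.4316, 0.2123, 0.0026], 0.66)]
coupon3_mid [([0.4687, 0.3139, 0.0022], 0.89)]
coupon3_holes [([0.4669, 0.3413, 0.0015], 0.56)]
tray_start [([0.6049, 0.025, 0.0327], 0.56)]
rest_bar [([0.6043, 0.0173, 0.0451], 0.63)]
```

View pics/w3.png

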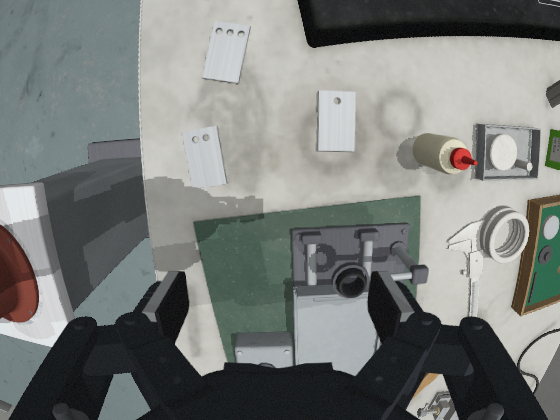

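Run:
```python
from h import *
c=cam('wrist')
for k in (1,2,3):
    for d in masks_of('wrist',f'coupon{k}_mid')[:2]:
        mk=d['pixels'].astype(np.uint8); ct=max(cv2.findContours(mk,cv2.RETR_EXTERNAL,cv2.CHAIN_APPROX_NONE)[0],key=cv2.contourArea)[:,0,:]
        P=np.array([onz('wrist',p,.006,c)[:2] for p in ct])
        r=cv2.minAreaRect((P*1e3).astype(np.float32)); print(k,d['confidence'],r,mk.sum())
g=cv2.imread('pics/w3.png')[10:200,170:370]; cv2.imwrite('pics/w3z.png',cv2.resize(g,None,fx=3,fy=3,interpolation=cv2.INTER_CUBIC))
```

```text
1 0.69 ((596.808837890625, 228.98423767089844), (46.1817626953125, 72.4893798828125), 0.7374729514122009) 2232
2 0.98 ((436.4029235839844, 185.23880004882812), (44.686622619628906, 73.1698226928711), 8.021583557128906) 2023
2 0.51 ((746.3466186523438, 193.2049560546875), (49.01301193237305, 102.33598327636719), 84.65601348876953) 1840
3 0.7 ((464.07659912109375, 313.0078125), (73.98625183105469, 48.122802734375), 78.31185150146484) 2120
```

View pics/w3z.png

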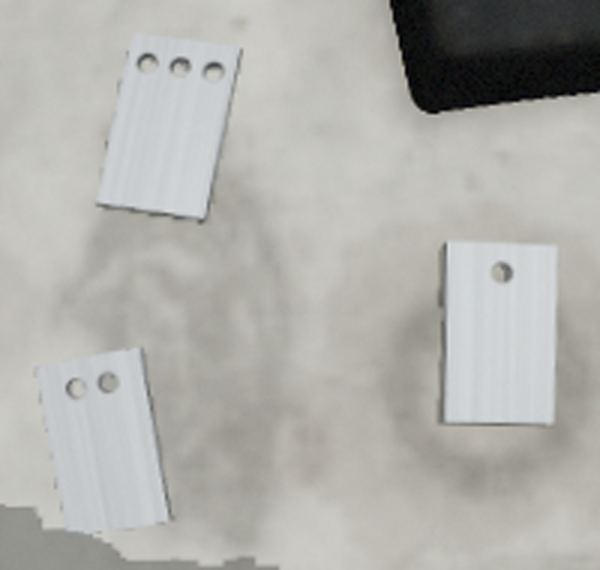

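Run:
```python
from h import *
import pickle
m=pickle.load(open('w3.pkl','rb'));f=210/np.tan(np.radians(m['fovy']/2));c=(m,f,R.from_rotvec(m['rvec']).as_matrix(),np.array(m['tvec']))
for k,q in {1:[(447,242),(557,245),(554,423),(444,422)],2:[(37,370),(142,349),(172,519),(66,532)],3:[(132,36),(241,47),(206,219),(98,206)]}.items():
    P=np.array([onz('wrist',(u/3+170,v/3+10),.006,c)[:2] for u,v in q])
    y=P[0]+P[1]-P[2]-P[3]; 
    print(k,P.mean(0),'yaw deg',np.degrees(np.arctan2(-y[0],y[1])), [np.linalg.norm(P[i]-P[i-1]).round(4) for i in range(4)])
```

```text
1 [0.5938 0.2312] yaw deg 0.1996159943567511 [np.float64(0.0719), np.float64(0.0441), np.float64(0.072), np.float64(0.0449)]
2 [0.4345 0.1871] yaw deg 7.939558568761387 [np.float64(0.0682), np.float64(0.0444), np.float64(0.0701), np.float64(0.0454)]
3 [0.4629 0.3149] yaw deg -10.73275908763476 [np.float64(0.0718), np.float64(0.044), np.float64(0.072), np.float64(0.0438)]
```

drive_tool --series '[[[0.02,0.018,-0.035],[0,0,0.3]],[[0.04,0.036,-0.07],[0,0,0.3]],[[0.056,0.05,-0.11],[0,0,0.3]],[[0.066,0.059,-0.15],[0,0,0.3]],[[0.069,0.062,-0.19],[0,0,0.3]],[[0.069,0.062,-0.22],[0,0,0.3]],[[0.069,0.062,-0.23],[0,0,0.3]]]' --fingers -0.3

```text
time: 5.05
tool_pos: [0.5926, 0.2194, 0.0162]
tool_rot: [-0.002, 0.706, 0.709, -0.003]
contact_force: [0.1, 0.3, 0.1]
gripper_width: 0.654
```

Run:
```python
from h import *
s=state();print(s['time'],s['tool_pos'],s['tool_rot'],s['contact_force'],s['gripper_width'])
save('wrist','w4')
c=cam('wrist')
T=R.from_quat(s['tool_rot'],scalar_first=True).as_matrix()
for z in (0,-.006,-.013): 
  for y in (-.0275,.0275): print(z,y,proj('wrist',s['tool_pos']+T@[0,y,z],c))
```

```text
5.05 [0.5926 0.2194 0.0162] [-0.002   0.7056  0.7086 -0.0033] [0.092  0.2708 0.1468] 0.6536660121778618
0 -0.0275 [223.6008 274.3944]
0 0.0275 [334.1656 274.305 ]
-0.006 -0.0275 [221.7272 280.1647]
-0.006 0.0275 [336.0917 280.069 ]
-0.013 -0.0275 [219.3909 287.3955]
-0.013 0.0275 [338.4931 287.2911]
```

View pics/w4.png

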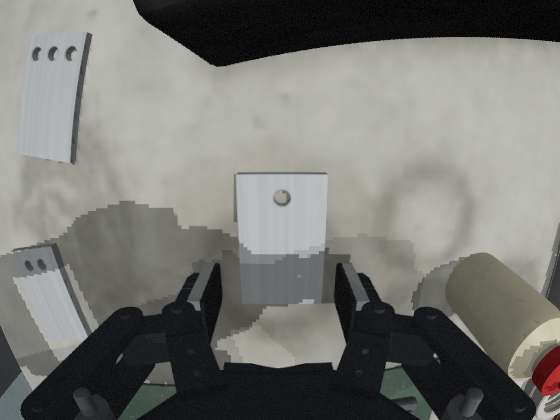

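drive_tool --series '[[[0.001,0,-0.005],[0,0,0]],[[0.001,0,-0.01],[0,0,0]],[[0.001,0,-0.013],[0,0,0]],[[0.001,0,-0.013],[0,0,0]]]'

```text
time: 5.5
tool_pos: [0.5971, 0.2202, 0.0088]
tool_rot: [0.0, 0.706, 0.709, 0.001]
contact_force: [0.3, 0.4, -0.8]
gripper_width: 0.65
```

Run:
```python
from h import *
s=state();print(s['time'],s['tool_pos'],s['tool_rot'],s['contact_force'],s['gripper_width'])
save('wrist','w5',3,(180,160,380,320))
```

```text
5.5 [0.5971 0.2202 0.0088] [0.0004 0.7056 0.7086 0.0006] [ 0.3251  0.3868 -0.8418] 0.6501401635170326
```

View pics/w5.png

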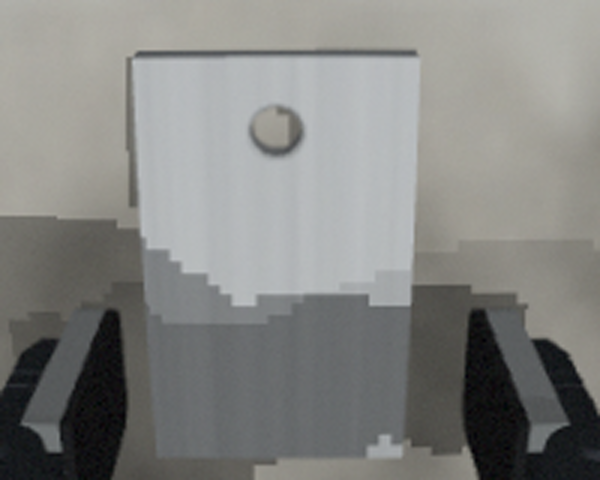

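drive_tool --series '[[[-0.001,0,-0.003],[0,0,0]],[[-0.0015,0,-0.005],[0,0,0]],[[-0.0015,0,-0.005],[0,0,0]]]'

```text
time: 5.85
tool_pos: [0.5946, 0.2201, 0.0025]
tool_rot: [-0.0, 0.706, 0.709, -0.0]
contact_force: [0.9, 0.0, 0.1]
gripper_width: 0.647
```

Run:
```python
from h import *
for i in range(3):
  s=state();print(s['time'],s['tool_pos'],s['tool_rot'],s['contact_force'],s['gripper_width'])
  save('wrist','w6',3,(180,160,380,320))
```

```text
5.85 [0.5946 0.2201 0.0025] [-0.0002  0.7056  0.7086 -0.0003] [0.9401 0.0196 0.1178] 0.6466276077862997
5.9 [0.5948 0.2201 0.0026] [-0.0001  0.7056  0.7086 -0.0002] [-1.3207 -0.4694  0.5006] 0.646956416215565
5.95 [0.5949 0.2201 0.0028] [-0.0001  0.7056  0.7086 -0.0001] [0.4357 0.5736 0.2029] 0.6502289617386985
```

View pics/w6.png

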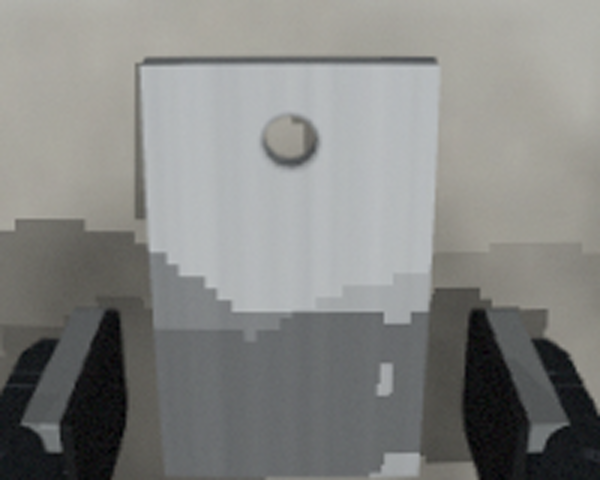

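drive_tool --series '[[[0,0,-0.002],[0,0,0]],[[0,0,-0.004],[0,0,0]],[[0,0,-0.004],[0,0,0]]]'

```text
time: 6.3
tool_pos: [0.5947, 0.22, -0.0016]
tool_rot: [-0.0, 0.706, 0.709, -0.0]
contact_force: [-0.1, 0.4, 0.2]
gripper_width: 0.65
```

drive_tool --series '[[[0,0,-0.001],[0,0,0]],[[0,0,-0.002],[0,0,0]],[[0,0,-0.002],[0,0,0]]]'

```text
time: 6.6
tool_pos: [0.5949, 0.2201, -0.0033]
tool_rot: [-0.0, 0.706, 0.709, -0.0]
contact_force: [0.1, 0.3, 0.2]
gripper_width: 0.65
```

drive_tool --series '[[[0,0,0],[0,0,0]],[[0,0,0],[0,0,0]],[[0,0,0],[0,0,0]],[[0,0,0],[0,0,0]]]' --fingers 1

```text
time: 7.0
tool_pos: [0.5961, 0.2204, -0.0015]
tool_rot: [0.0, 0.706, 0.709, 0.001]
contact_force: [-1.3, -0.3, 4.6]
gripper_width: 0.487
```

Run:
```python
from h import *
s=state();print(s['time'],s['tool_pos'],s['tool_rot'],s['contact_force'],s['gripper_width'])
save('wrist','w7',3,(180,160,380,320))
```

```text
7.0 [ 0.5961  0.2204 -0.0015] [0.0005 0.7056 0.7086 0.0008] [-1.2669 -0.2565  4.6145] 0.4865745088115547
```

View pics/w7.png

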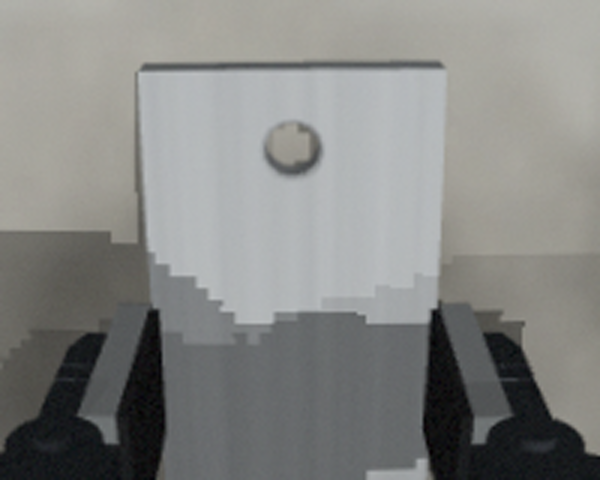

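Run:
```python
from h import *
s=state();c=cam('wrist'); print(s['tool_pos'])
for u,v in [(292,147),(140,71),(445,69)]: print(onz('wrist',(u/3+180,v/3+160),.006 if v>100 else .006,c))
```

```text
[ 0.5961  0.2204 -0.0015]
[0.595  0.2566 0.006 ]
[0.5734 0.2677 0.006 ]
[0.6166 0.2682 0.006 ]
```

drive_tool --series '[[[0,0,0.03],[0,0,0]],[[0,0,0.075],[0,0,0]],[[0,-0.015,0.12],[0,0,0]],[[0.002,-0.045,0.155],[2,0.05,1]],[[0.004,-0.09,0.17],[4,0.1,2.1]],[[0.006,-0.135,0.17],[6,0.15,2.1]],[[0.008,-0.18,0.165],[8,0.2,2.1]],[[0.0115,-0.225,0.155],[9.62,0.22,2.1]]]'

```text
time: 7.85
tool_pos: [0.6067, -0.0068, 0.1527]
tool_rot: [-0.06, 0.69, 0.719, 0.059]
contact_force: [-0.0, -1.5, -3.6]
gripper_width: 0.488
```

drive_tool --series '[[[0,-0.0165,-0.03],[0,0,0]],[[0,-0.0165,-0.065],[0,0,0]],[[0,-0.0165,-0.09],[0,0,0]],[[0,-0.0165,-0.1],[0,0,0]],[[0,-0.0165,-0.1],[0,0,0]]]'

```text
time: 8.35
tool_pos: [0.6049, -0.0209, 0.0497]
tool_rot: [-0.062, 0.69, 0.719, 0.057]
contact_force: [-0.1, 0.9, -0.8]
gripper_width: 0.487
```

Run:
```python
from h import *
s=state();print(s['time'],s['tool_pos'],s['tool_rot'],s['contact_force'],s['gripper_width'])
import pickle; pickle.dump((camera_model('wrist'),s),open('w8.pkl','wb'))
save('wrist','w8')
for n in ['tray_start','rest_bar','coupon1_mid','coupon1_holes']:
    print(n,[(np.round(d['location'],4).tolist(),round(d['confidence'],2)) for d in place_of('wrist',n)[:3]])
```

```text
8.35 [ 0.6049 -0.0209  0.0497] [-0.0624  0.6901  0.7188  0.0569] [-0.1168  0.914  -0.8353] 0.4872239886773546
tray_start [([0.6045, 0.0282, 0.0346], 0.73), ([0.6078, 0.0204, 0.0595], 0.26)]
rest_bar [([0.6049, 0.0195, 0.0427], 0.93)]
coupon1_mid [([0.6052, -0.0089, 0.057], 0.57)]
coupon1_holes [([0.6069, 0.0194, 0.0609], 0.93)]
```

View pics/w8.png

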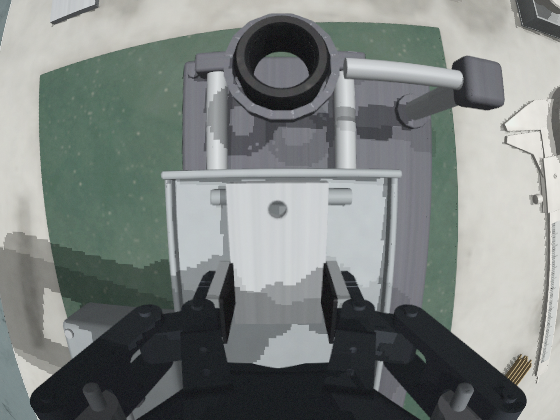

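Run:
```python
import cv2
g=cv2.imread('pics/w8.png')[150:310,150:410]; cv2.imwrite('pics/w8z.png',cv2.resize(g,None,fx=3,fy=3,interpolation=cv2.INTER_CUBIC))
```

```text
(no output)
```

View pics/w8z.png

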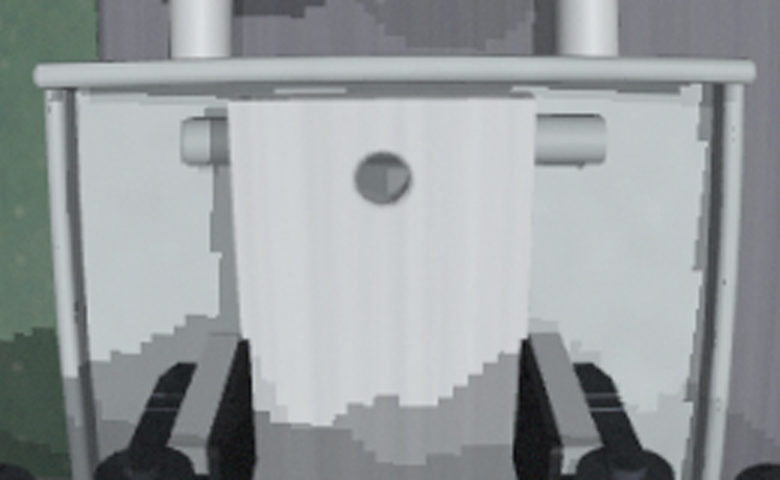

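```bash
cat > m8.py <<'E'
from h import *
import pickle
m,s=pickle.load(open('w8.pkl','rb'));f=210/np.tan(np.radians(m['fovy']/2));c=(m,f,R.from_rotvec(m['rvec']).as_matrix(),np.array(m['tvec']))
for n,u,v,z in [('hiL',33,75,.054),('hiR',756,72,.054),('in',390,83,.057),('out',390,59,.057),('bL',181,135,.043),('bR',606,132,.043),('bc',390,120,.0446),('cL',229,100,.0651),('cR',534,98,.0651),('hole',383,178,.063),('wL',48,90,.041),('wR',742,87,.041),('padL',254,440,.05),('padR',514,440,.05)]:
    print(n,onz('wrist',(u/3+150,v/3+150),z,c))
T=R.from_quat(s['tool_rot'],scalar_first=True).as_matrix(); print(T, s['tool_pos'])
E
python3 m8.py
```

```text
hiL [0.5464 0.0264 0.054 ]
hiR [0.6613 0.0316 0.054 ]
in [0.6032 0.0267 0.057 ]
out [0.603  0.0302 0.057 ]
bL [0.5688 0.0166 0.043 ]
bR [0.6394 0.02   0.043 ]
bc [0.6034 0.0204 0.0446]
cL [0.5804 0.0236 0.0651]
cR [0.6236 0.0257 0.0651]
hole [0.6027 0.0131 0.063 ]
wL [0.5443 0.0235 0.041 ]
wR [0.664 0.029 0.041]
padL [ 0.5828 -0.0336  0.05  ]
padR [ 0.6264 -0.0317  0.05  ]
[[-0.0398  0.9991 -0.0111]
 [ 0.9849  0.0411  0.1679]
 [ 0.1682 -0.0043 -0.9857]] [ 0.6049 -0.0209  0.0497]
```

drive_tool --series '[[[0.0003,0,-0.004],[0,0,0.3]],[[0.0003,0,-0.008],[0,0,0.3]],[[0.0003,0,-0.01],[0,0,0.3]],[[0.0003,0,-0.01],[0,0,0.3]]]'

```text
time: 9.0
tool_pos: [0.6063, -0.0212, 0.0412]
tool_rot: [-0.061, 0.688, 0.721, 0.058]
contact_force: [-0.1, -0.5, -1.1]
gripper_width: 0.488
```

Run:
```python
from h import *
s=state();print(s['time'],s['tool_pos'],s['tool_rot'],s['contact_force'],s['gripper_width'])
import pickle; pickle.dump((camera_model('wrist'),s),open('w9.pkl','wb'))
save('wrist','w9',3,(150,150,410,310))
```

```text
9.0 [ 0.6063 -0.0212  0.0412] [-0.0612  0.6882  0.7207  0.0576] [-0.0676 -0.5229 -1.1023] 0.4883444602919722
```

View pics/w9.png

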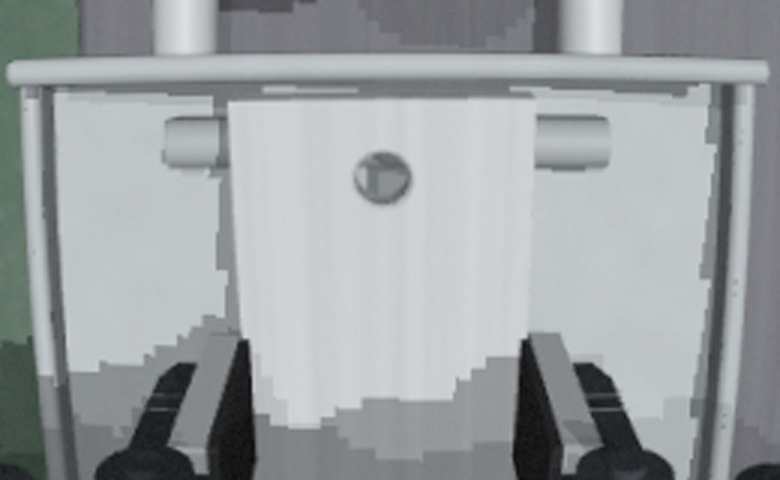

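drive_tool --series '[[[0.0005,-0.001,-0.002],[0,0,0]],[[0.0005,-0.001,-0.004],[0,0,0]],[[0.0005,-0.001,-0.005],[0,0,0]],[[0.0005,-0.001,-0.005],[0,0,0]]]'

```text
time: 9.45
tool_pos: [0.6073, -0.0224, 0.0368]
tool_rot: [-0.061, 0.688, 0.721, 0.058]
contact_force: [-0.2, 0.9, -1.5]
gripper_width: 0.487
```

drive_tool --series '[[[0,0,-0.001],[0,0,0]],[[0,0,-0.001],[0,0,0]]]'

```text
time: 9.65
tool_pos: [0.6075, -0.0224, 0.0366]
tool_rot: [-0.061, 0.688, 0.721, 0.058]
contact_force: [-3.3, -0.6, 2.6]
gripper_width: 0.493
```

drive_tool --series '[[[0,0,-0.001],[0,0,0]],[[0,0,-0.001],[0,0,0]]]'

```text
time: 9.85
tool_pos: [0.6076, -0.0224, 0.0365]
tool_rot: [-0.061, 0.688, 0.721, 0.058]
contact_force: [-5.2, 0.1, 8.5]
gripper_width: 0.487
```

drive_tool --series '[[[0,0,0.001],[0,0,0]],[[0,0,0.001],[0,0,0]],[[0,0,0.001],[0,0,0]]]' --fingers -0.3

```text
time: 10.15
tool_pos: [0.6074, -0.0223, 0.0358]
tool_rot: [-0.061, 0.688, 0.721, 0.058]
contact_force: [-0.4, -0.4, 0.4]
gripper_width: 0.648
```

drive_tool --series '[[[0,-0.002,0.015],[0,0,0]],[[0,-0.006,0.035],[0,0,0]],[[0,-0.01,0.055],[0,0,0]]]'

```text
time: 10.45
tool_pos: [0.6074, -0.0325, 0.0922]
tool_rot: [-0.061, 0.688, 0.721, 0.058]
contact_force: [-0.2, -0.1, 0.6]
gripper_width: 0.648
```

Run:
```python
from h import *
s=state();print(s['time'],s['tool_pos'],s['tool_rot'],s['contact_force'],s['gripper_width'])
import pickle; pickle.dump((camera_model('wrist'),s),open('w10.pkl','wb'))
save('wrist','w10',3,(150,130,410,310))
```

```text
10.45 [ 0.6074 -0.0325  0.0922] [-0.0607  0.6881  0.7207  0.0579] [-0.2366 -0.125   0.5858] 0.6484575624931017
```

View pics/w10.png

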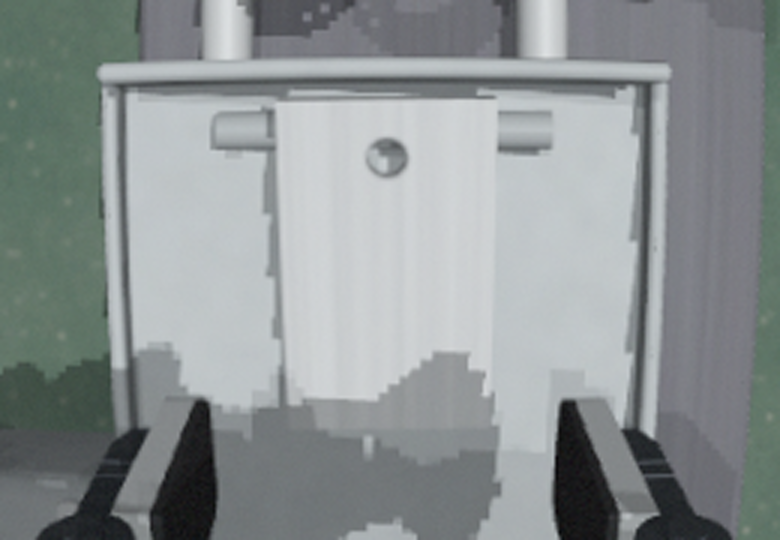

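Run:
```python
from h import *
s=state(); T=R.from_quat(s['tool_rot'],scalar_first=True)
def down(yaw): 
    y=np.radians(yaw); return R.from_matrix(np.array([[np.cos(y),np.sin(y),0],[np.sin(y),-np.cos(y),0],[0,0,-1]]))
print(np.degrees((down(98)*T.inv()).as_rotvec()))
tilt=R.from_rotvec(9.62*np.array([np.cos(.046),np.sin(.046),0]),degrees=True)
print(np.degrees((tilt*down(92.64)*T.inv()).as_rotvec()))
for a,b in((98,'c2'),(79,'c3')): print(b,np.degrees((tilt*down(92.64)*down(a).inv()).as_rotvec()))
```

```text
[-9.497  -0.4931  5.3287]
[0.1035 0.3936 0.0136]
c2 [ 9.5821  0.8915 -5.3474]
c3 [ 9.617  -0.7036 13.6079]
```

drive_tool --series '[[[0,0,0.045],[0,0,0]],[[-0.02,0.02,0.075],[-1,0,0.5]],[[-0.05,0.06,0.08],[-2.5,-0.1,1.5]],[[-0.08,0.097,0.08],[-4.5,-0.2,2.5]],[[-0.11,0.134,0.07],[-6.5,-0.3,3.5]],[[-0.14,0.17,0.045],[-8,-0.4,4.5]],[[-0.16,0.195,0.01],[-9.5,-0.5,5.3]],[[-0.171,0.2065,-0.03],[-9.5,-0.5,5.3]]]'

```text
time: 11.3
tool_pos: [0.4358, 0.1768, 0.0616]
tool_rot: [-0.002, 0.655, 0.755, 0.0]
contact_force: [0.4, -0.1, -0.6]
gripper_width: 0.65
```

drive_tool --series '[[[0,0,-0.035],[0,0,0]],[[0,0,-0.04],[0,0,0]],[[0,0,-0.04],[0,0,0]]]'

```text
time: 11.6
tool_pos: [0.4359, 0.174, 0.0206]
tool_rot: [-0.003, 0.657, 0.754, -0.003]
contact_force: [-0.1, -0.1, -0.3]
gripper_width: 0.651
```

Run:
```python
from h import *
s=state();print(s['time'],s['tool_pos'],s['tool_rot'],s['contact_force'],s['gripper_width'])
import pickle; pickle.dump((camera_model('wrist'),s),open('w11.pkl','wb'))
save('wrist','w11',3,(150,130,410,310))
```

```text
11.6 [0.4359 0.174  0.0206] [-0.0035  0.6566  0.7543 -0.0025] [-0.1239 -0.0783 -0.3424] 0.6510584629324703
```

View pics/w11.png

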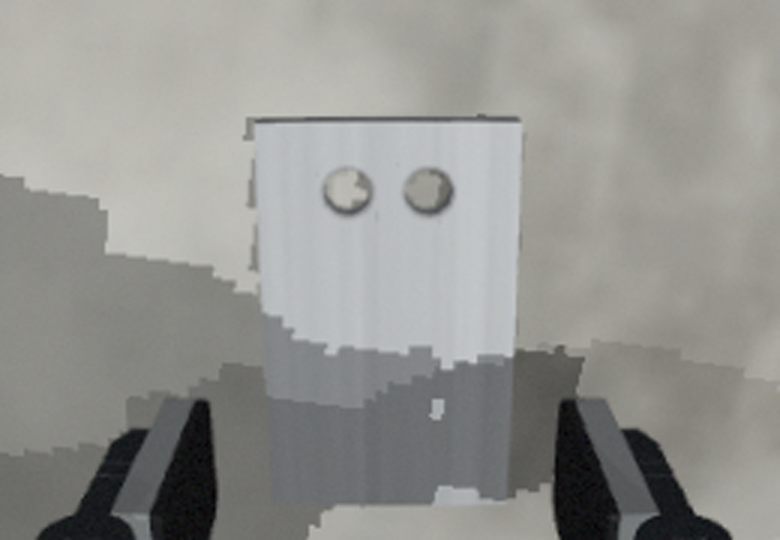

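drive_tool --series '[[[0.001,0,-0.01],[0,0,0]],[[0.001,0,-0.0185],[0,0,0]],[[0.001,0,-0.0205],[0,0,0]],[[0.001,0,-0.0205],[0,0,0]]]'

```text
time: 12.05
tool_pos: [0.4372, 0.1739, 0.0001]
tool_rot: [-0.003, 0.657, 0.754, -0.002]
contact_force: [0.2, -0.3, 0.2]
gripper_width: 0.646
```

drive_tool --series '[[[0,0,0],[0,0,0]],[[0,0,0],[0,0,0]],[[0,0,0],[0,0,0]],[[0,0,0],[0,0,0]]]' --fingers 1

```text
time: 12.45
tool_pos: [0.438, 0.1742, 0.0011]
tool_rot: [-0.003, 0.656, 0.754, -0.001]
contact_force: [-0.7, -0.7, 4.4]
gripper_width: 0.475
```

Run:
```python
from h import *
s=state();print(s['time'],s['tool_pos'],s['tool_rot'],s['contact_force'],s['gripper_width'])
import pickle; pickle.dump((camera_model('wrist'),s),open('w12.pkl','wb'))
save('wrist','w12',3,(150,130,410,310))
```

```text
12.45 [0.438  0.1742 0.0011] [-0.0025  0.6565  0.7543 -0.0014] [-0.6809 -0.7292  4.4184] 0.47485094583191756
```

View pics/w12.png

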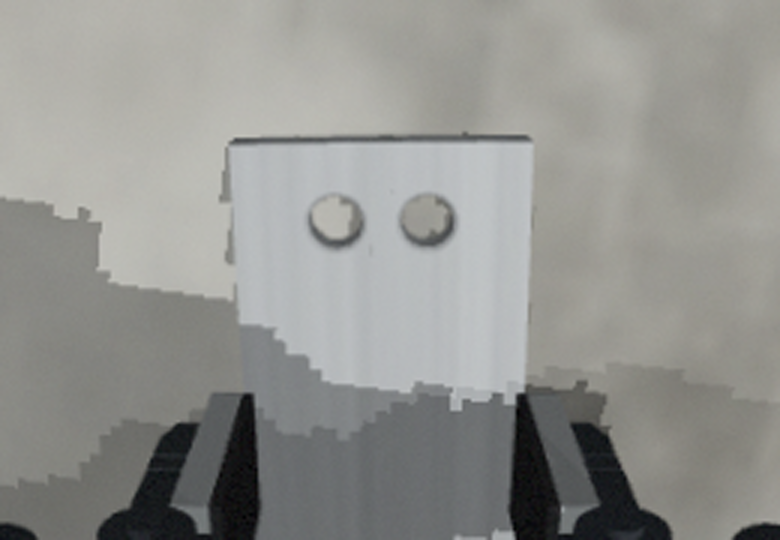

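Run:
```python
from h import *
s=state();c=cam('wrist'); T=R.from_quat(s['tool_rot'],scalar_first=True).as_matrix()
for u,v in [(337,220),(428,220),(231,142),(532,139)]:
    P=onz('wrist',(u/3+150,v/3+130),.006,c); print(P,T.T@(P-s['tool_pos']))
```

```text
[0.4252 0.2109 0.006 ] [ 0.038  -0.0077 -0.0047]
[0.4383 0.2127 0.006 ] [ 0.0381  0.0056 -0.0048]
[0.4085 0.2203 0.006 ] [ 0.0497 -0.0228 -0.0046]
[0.4514 0.2268 0.006 ] [ 0.0502  0.0205 -0.0049]
```

drive_tool --series '[[[0,0,0.035],[0,0,0]],[[0.01,-0.01,0.08],[1,0,-0.5]],[[0.035,-0.045,0.105],[3,0.2,-1.5]],[[0.065,-0.085,0.115],[5,0.4,-2.5]],[[0.095,-0.125,0.12],[7,0.6,-3.5]],[[0.125,-0.165,0.12],[9,0.8,-4.5]],[[0.15,-0.205,0.11],[9.58,0.89,-5.35]],[[0.1717,-0.235,0.085],[9.58,0.89,-5.35]]]'

```text
time: 13.3
tool_pos: [0.6119, -0.0645, 0.087]
tool_rot: [-0.061, 0.689, 0.72, 0.057]
contact_force: [0.6, 0.6, -1.1]
gripper_width: 0.484
```

drive_tool --series '[[[0,0,-0.025],[0,0,0]],[[0,0,-0.036],[0,0,0]],[[0,0,-0.036],[0,0,0]]]'

```text
time: 13.6
tool_pos: [0.6064, -0.0599, 0.0461]
tool_rot: [-0.067, 0.688, 0.72, 0.055]
contact_force: [-0.8, -0.5, -1.6]
gripper_width: 0.483
```

Run:
```python
from h import *
s=state();print(s['time'],s['tool_pos'],s['tool_rot'],s['contact_force'],s['gripper_width'])
import pickle; pickle.dump((camera_model('wrist'),s),open('w13.pkl','wb'))
save('wrist','w13',3,(150,120,410,310))
T=R.from_quat(s['tool_rot'],scalar_first=True)
def down(yaw): 
    y=np.radians(yaw); return R.from_matrix(np.array([[np.cos(y),np.sin(y),0],[np.sin(y),-np.cos(y),0],[0,0,-1]]))
tilt=R.from_rotvec(9.62*np.array([np.cos(.046),np.sin(.046),0]),degrees=True)
print(np.degrees((tilt*down(92.64)*T.inv()).as_rotvec()))
```

```text
13.6 [ 0.6064 -0.0599  0.0461] [-0.0666  0.6884  0.7202  0.0547] [-0.8131 -0.4983 -1.6216] 0.4827729585571485
[-0.2099 -0.7471 -0.0065]
```

View pics/w13.png

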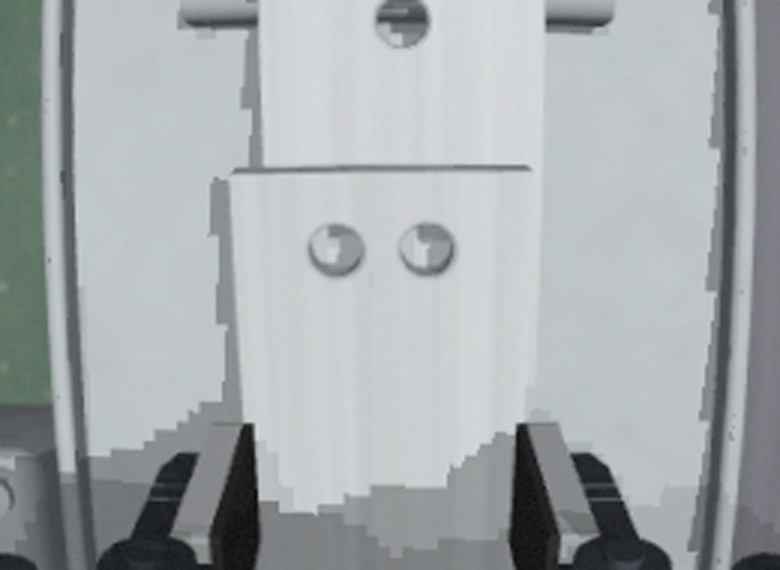

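drive_tool --series '[[[0,0,-0.001],[0,-0.4,0]],[[0,0,-0.001],[0,-0.4,0]],[[0,0,-0.001],[0,-0.4,0]]]'

```text
time: 13.95
tool_pos: [0.6097, -0.0606, 0.0499]
tool_rot: [-0.06, 0.688, 0.721, 0.059]
contact_force: [-0.6, 0.4, -0.7]
gripper_width: 0.48
```

Run:
```python
from h import *
s=state();print(s['time'],s['tool_pos'],s['tool_rot'],s['contact_force'],s['gripper_width'])
import pickle; pickle.dump((camera_model('wrist'),s),open('w14.pkl','wb'))
save('wrist','w14',3,(150,120,410,310))
T=R.from_quat(s['tool_rot'],scalar_first=True)
def down(yaw): 
    y=np.radians(yaw); return R.from_matrix(np.array([[np.cos(y),np.sin(y),0],[np.sin(y),-np.cos(y),0],[0,0,-1]]))
tilt=R.from_rotvec(9.62*np.array([np.cos(.046),np.sin(.046),0]),degrees=True)
print(np.degrees((tilt*down(92.64)*T.inv()).as_rotvec()))
```

```text
13.95 [ 0.6097 -0.0606  0.0499] [-0.0602  0.6879  0.7209  0.0591] [-0.5773  0.4198 -0.7186] 0.47981809563498384
[-0.0633  0.138  -0.0334]
```

View pics/w14.png

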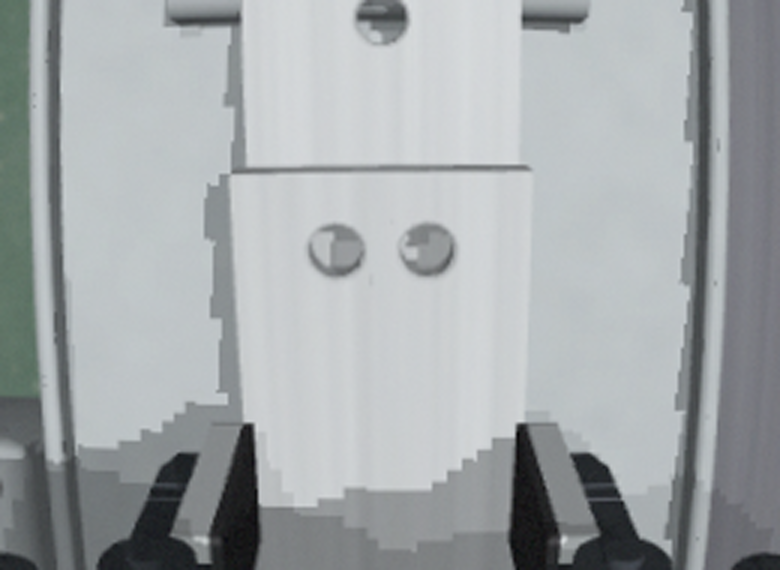

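drive_tool --series '[[[0,0,-0.004],[0,0,0]],[[0,0,-0.008],[0,0,0]],[[0,0,-0.0095],[0,0,0]],[[0,0,-0.0095],[0,0,0]],[[0,0,-0.0095],[0,0,0]]]'

```text
time: 14.5
tool_pos: [0.609, -0.0608, 0.039]
tool_rot: [-0.061, 0.688, 0.721, 0.059]
contact_force: [-1.5, 0.3, 2.4]
gripper_width: 0.48
```

drive_tool --series '[[[0,0,-0.001],[0,0,0]],[[0,0,-0.001],[0,0,0]]]'

```text
time: 14.7
tool_pos: [0.609, -0.0608, 0.0389]
tool_rot: [-0.062, 0.688, 0.721, 0.058]
contact_force: [-4.7, 0.2, 7.7]
gripper_width: 0.485
```

Contact came at the predicted height. Releasing and looking.

drive_tool --series '[[[0,0,0.001],[0,0,0]],[[0,0,0.001],[0,0,0]],[[0,0,0.001],[0,0,0]]]' --fingers -0.3

```text
time: 15.0
tool_pos: [0.6091, -0.0609, 0.0387]
tool_rot: [-0.061, 0.688, 0.721, 0.059]
contact_force: [0.8, 0.0, 0.5]
gripper_width: 0.648
```

drive_tool --series '[[[0,-0.002,0.015],[0,0,0]],[[0,-0.006,0.035],[0,0,0]],[[0,-0.01,0.055],[0,0,0]]]'

```text
time: 15.3
tool_pos: [0.6091, -0.071, 0.0952]
tool_rot: [-0.061, 0.688, 0.721, 0.059]
contact_force: [0.9, -0.6, 0.7]
gripper_width: 0.654
```

Run:
```python
from h import *
s=state();print(s['time'],s['tool_pos'],s['tool_rot'],s['contact_force'],s['gripper_width'])
import pickle; pickle.dump((camera_model('wrist'),s),open('w15.pkl','wb'))
save('wrist','w15',3,(150,90,410,290))
T=R.from_quat(s['tool_rot'],scalar_first=True)
def down(yaw): 
    y=np.radians(yaw); return R.from_matrix(np.array([[np.cos(y),np.sin(y),0],[np.sin(y),-np.cos(y),0],[0,0,-1]]))
print(np.degrees((down(79)*T.inv()).as_rotvec()))
```

```text
15.3 [ 0.6091 -0.071   0.0952] [-0.0611  0.6882  0.7206  0.0586] [ 0.9081 -0.6456  0.6811] 0.6535593730165241
[ -9.7112   0.7327 -13.6034]
```

View pics/w15.png

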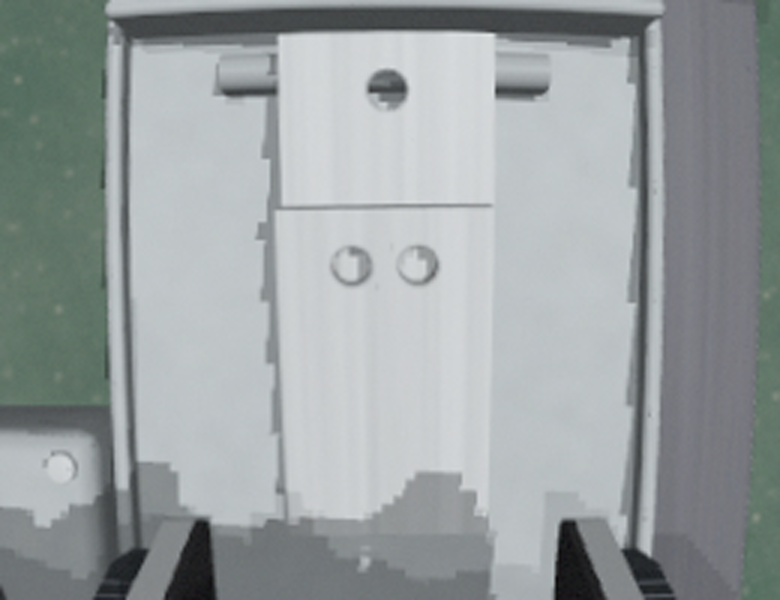

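drive_tool --series '[[[0,0,0.045],[0,0,0]],[[-0.01,0.025,0.07],[-1,0,-2]],[[-0.028,0.07,0.075],[-3,0.2,-4]],[[-0.046,0.115,0.075],[-5,0.4,-7]],[[-0.064,0.16,0.075],[-7,0.6,-10]],[[-0.082,0.205,0.07],[-9.7,0.73,-13.6]],[[-0.1,0.25,0.06],[-9.7,0.73,-13.6]],[[-0.118,0.295,0.05],[-9.7,0.73,-13.6]]]'

```text
time: 16.15
tool_pos: [0.4904, 0.2263, 0.1446]
tool_rot: [0.0, 0.772, 0.636, 0.001]
contact_force: [0.6, 0.4, -0.9]
gripper_width: 0.647
```

drive_tool --series '[[[-0.012,0.035,-0.03],[0,0,0]],[[-0.023,0.065,-0.065],[0,0,0]],[[-0.028,0.077,-0.1],[0,0,0]],[[-0.028,0.077,-0.12],[0,0,0]],[[-0.028,0.077,-0.12],[0,0,0]],[[-0.028,0.077,-0.12],[0,0,0]]]'

```text
time: 16.75
tool_pos: [0.4634, 0.3012, 0.0245]
tool_rot: [-0.0, 0.772, 0.636, 0.0]
contact_force: [-0.6, -0.0, -0.0]
gripper_width: 0.652
```

Run:
```python
from h import *
s=state();print(s['time'],s['tool_pos'],s['tool_rot'],s['contact_force'],s['gripper_width'])
import pickle; pickle.dump((camera_model('wrist'),s),open('w16.pkl','wb'))
save('wrist','w16',3,(150,130,410,310))
```

```text
16.75 [0.4634 0.3012 0.0245] [-0.0001  0.7717  0.636   0.0002] [-0.5876 -0.0236 -0.0451] 0.6523249521380405
```

View pics/w16.png

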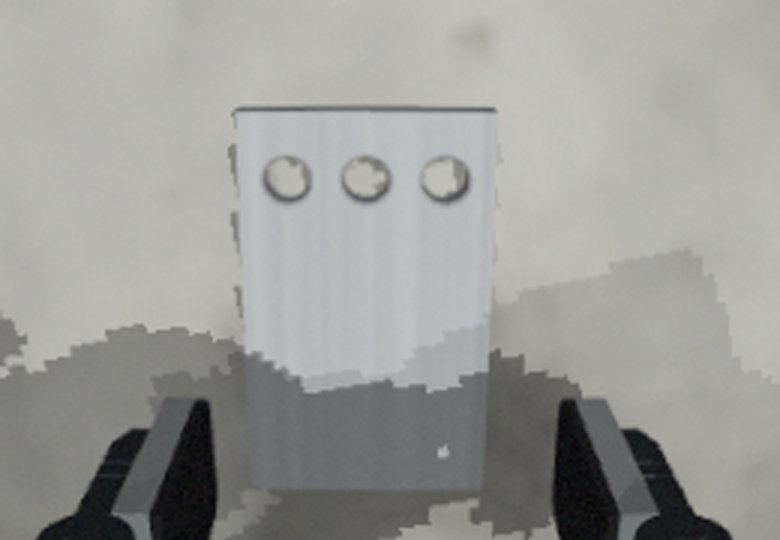

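drive_tool --series '[[[-0.003,0.0005,-0.008],[0,0,0]],[[-0.003,0.0005,-0.018],[0,0,0]],[[-0.003,0.0005,-0.0243],[0,0,0]],[[-0.003,0.0005,-0.0243],[0,0,0]],[[-0.003,0.0005,-0.0243],[0,0,0]]]'

```text
time: 17.3
tool_pos: [0.4599, 0.3015, -0.0007]
tool_rot: [-0.0, 0.772, 0.636, -0.0]
contact_force: [0.3, 0.1, 0.4]
gripper_width: 0.645
```

drive_tool --series '[[[0,0,0],[0,0,0]],[[0,0,0],[0,0,0]],[[0,0,0],[0,0,0]],[[0,0,0],[0,0,0]]]' --fingers 1

```text
time: 17.7
tool_pos: [0.4607, 0.3019, 0.0004]
tool_rot: [0.0, 0.772, 0.636, 0.001]
contact_force: [0.2, -1.1, 4.5]
gripper_width: 0.481
```

Run:
```python
from h import *
s=state();print(s['time'],s['tool_pos'],s['tool_rot'],s['contact_force'],s['gripper_width'])
import pickle; pickle.dump((camera_model('wrist'),s),open('w17.pkl','wb'))
save('wrist','w17',3,(150,130,410,310))
T=R.from_quat(s['tool_rot'],scalar_first=True)
def down(yaw): 
    y=np.radians(yaw); return R.from_matrix(np.array([[np.cos(y),np.sin(y),0],[np.sin(y),-np.cos(y),0],[0,0,-1]]))
tilt=R.from_rotvec(9.62*np.array([np.cos(.046),np.sin(.046),0]),degrees=True)
print(np.degrees((tilt*down(92.64)*T.inv()).as_rotvec()))
```

```text
17.7 [0.4607 0.3019 0.0004] [0.0001 0.7716 0.6361 0.0007] [ 0.2294 -1.0532  4.5306] 0.4811223008044613
[ 9.5631 -0.6381 13.6102]
```

View pics/w17.png

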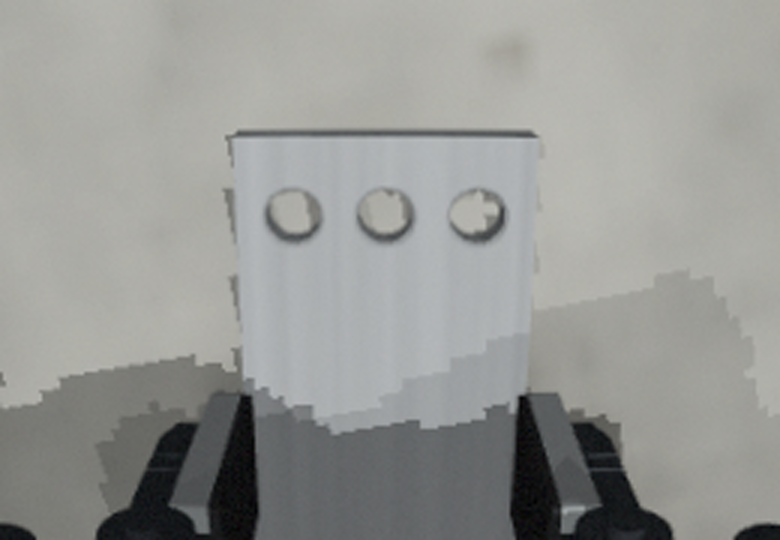

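Run:
```python
from h import *
import pickle
m,s=pickle.load(open('w17.pkl','rb'));f=210/np.tan(np.radians(m['fovy']/2));c=(m,f,R.from_rotvec(m['rvec']).as_matrix(),np.array(m['tvec']))
T=R.from_quat(s['tool_rot'],scalar_first=True).as_matrix()
for u,v in [(294,214),(385,214),(477,214),(232,137),(538,136)]:
    P=onz('wrist',(u/3+150,v/3+130),.006,c); print(T.T@(P-s['tool_pos']))
```

```text
[ 0.039  -0.0136 -0.0056]
[ 0.0389 -0.0004 -0.0056]
[ 0.0389  0.013  -0.0056]
[ 0.0504 -0.0223 -0.0056]
[ 0.0505  0.0215 -0.0056]
```

drive_tool --series '[[[0,0,0.035],[0,0,0]],[[0.005,-0.012,0.08],[1,0,2]],[[0.02,-0.05,0.11],[3,-0.2,4]],[[0.038,-0.095,0.12],[5,-0.3,7]],[[0.056,-0.14,0.125],[7,-0.4,10]],[[0.073,-0.185,0.125],[9.56,-0.64,13.6]],[[0.09,-0.23,0.125],[9.56,-0.64,13.6]],[[0.107,-0.275,0.125],[9.56,-0.64,13.6]]]'

```text
time: 18.55
tool_pos: [0.5667, 0.0244, 0.1237]
tool_rot: [-0.061, 0.689, 0.72, 0.057]
contact_force: [0.8, 0.6, -2.0]
gripper_width: 0.487
```

drive_tool --series '[[[0.016,-0.045,-0.005],[0,0,0]],[[0.032,-0.09,-0.015],[0,0,0]],[[0.044,-0.124,-0.035],[0,0,0]],[[0.044,-0.124,-0.066],[0,0,0]],[[0.044,-0.124,-0.074],[0,0,0]],[[0.044,-0.124,-0.074],[0,0,0]],[[0.044,-0.124,-0.074],[0,0,0]]]'

```text
time: 19.25
tool_pos: [0.6111, -0.0966, 0.0511]
tool_rot: [-0.061, 0.688, 0.721, 0.057]
contact_force: [0.2, -0.1, -0.9]
gripper_width: 0.482
```

Run:
```python
from h import *
s=state();print(s['time'],s['tool_pos'],s['tool_rot'],s['contact_force'],s['gripper_width'])
import pickle; pickle.dump((camera_model('wrist'),s),open('w18.pkl','wb'))
save('wrist','w18',3,(150,110,410,310))
T=R.from_quat(s['tool_rot'],scalar_first=True)
def down(yaw): 
    y=np.radians(yaw); return R.from_matrix(np.array([[np.cos(y),np.sin(y),0],[np.sin(y),-np.cos(y),0],[0,0,-1]]))
tilt=R.from_rotvec(9.62*np.array([np.cos(.046),np.sin(.046),0]),degrees=True)
print(np.degrees((tilt*down(92.64)*T.inv()).as_rotvec()))
```

```text
19.25 [ 0.6111 -0.0966  0.0511] [-0.0607  0.6879  0.721   0.0573] [ 0.2353 -0.111  -0.9317] 0.4818591507339989
[ 0.0453 -0.0501 -0.054 ]
```

View pics/w18.png

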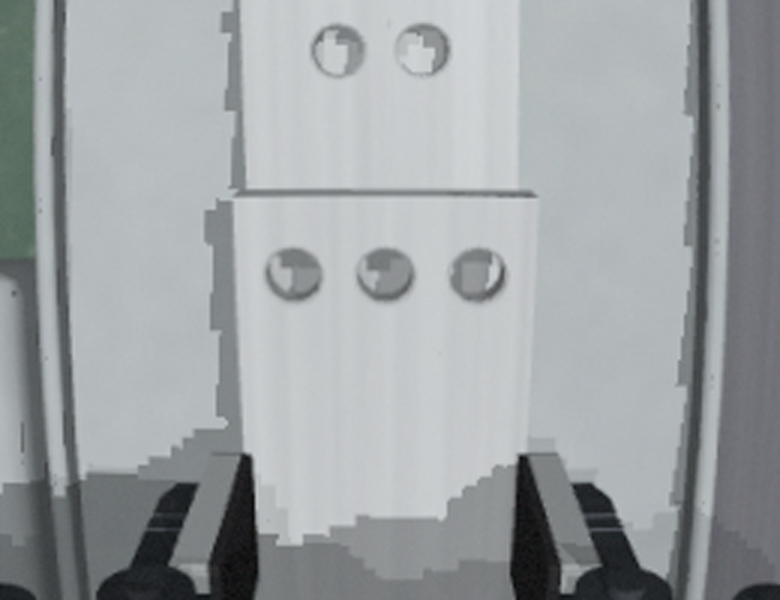

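drive_tool --series '[[[-0.0003,-0.0008,-0.005],[0,0,0]],[[-0.0003,-0.0008,-0.009],[0,0,0]],[[-0.0003,-0.0008,-0.0115],[0,0,0]],[[-0.0003,-0.0008,-0.0115],[0,0,0]],[[-0.0003,-0.0008,-0.0115],[0,0,0]]]'

```text
time: 19.8
tool_pos: [0.6107, -0.0981, 0.039]
tool_rot: [-0.061, 0.688, 0.721, 0.057]
contact_force: [0.3, -0.1, -1.7]
gripper_width: 0.487
```

drive_tool --series '[[[0,0,-0.001],[0,0,0]],[[0,0,-0.0015],[0,0,0]]]'

```text
time: 20.0
tool_pos: [0.611, -0.0982, 0.038]
tool_rot: [-0.061, 0.688, 0.721, 0.057]
contact_force: [-0.1, -0.5, 2.2]
gripper_width: 0.486
```

drive_tool --series '[[[0,0.0003,-0.0005],[0,0,0]],[[0,0.0003,-0.0005],[0,0,0]]]'

```text
time: 20.2
tool_pos: [0.611, -0.0982, 0.038]
tool_rot: [-0.06, 0.688, 0.721, 0.057]
contact_force: [-1.9, -0.6, 3.9]
gripper_width: 0.479
```

drive_tool --series '[[[0,0,0.0005],[0,0,0]],[[0,0,0.0005],[0,0,0]],[[0,0,0.0005],[0,0,0]]]' --fingers -0.3

```text
time: 20.5
tool_pos: [0.6108, -0.0977, 0.0374]
tool_rot: [-0.061, 0.688, 0.721, 0.057]
contact_force: [0.0, -0.2, 0.1]
gripper_width: 0.652
```

drive_tool --series '[[[0,-0.002,0.015],[0,0,0]],[[0,-0.006,0.04],[0,0,0]],[[0,-0.01,0.08],[0,0,0]],[[0,-0.02,0.125],[0,0,0]]]'

```text
time: 20.9
tool_pos: [0.6099, -0.1173, 0.1635]
tool_rot: [-0.062, 0.688, 0.721, 0.057]
contact_force: [1.2, -0.8, -0.7]
gripper_width: 0.649
```

Run:
```python
from h import *
s=state();print(s['time'],s['tool_pos'],s['tool_rot'],s['contact_force'],s['gripper_width'],s['joint_pos'])
import pickle; pickle.dump((camera_model('wrist'),s),open('w19.pkl','wb'))
save('wrist','w19',2.5,(120,40,430,270))
for n in ['crank_axis','grip_mid']:
    print(n,[(np.round(d['location'],4).tolist(),round(d['confidence'],2)) for d in place_of('wrist',n)[:3]])
```

```text
20.9 [ 0.6099 -0.1173  0.1635] [-0.0619  0.688   0.7208  0.0569] [ 1.1897 -0.8459 -0.6644] 0.6488921031412068 [-0.3787  0.127   1.6558  0.1533  1.4332 -0.4519]
crank_axis [([0.5072, -0.1076, 0.0612], 0.57)]
grip_mid [([0.5091, -0.1289, 0.0698], 0.87)]
```

View pics/w19.png

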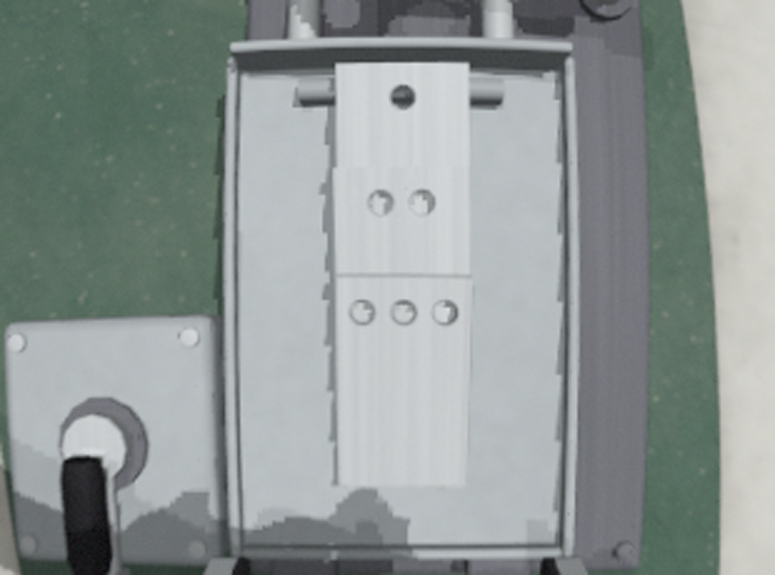

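The fan is laid correctly. Next is the crank handle, so I'll go above the grip with the tool untilted.

drive_tool --series '[[[-0.02,-0.004,0],[-2,-0.1,0]],[[-0.05,-0.008,0],[-5,-0.2,0]],[[-0.08,-0.012,-0.01],[-8,-0.35,0]],[[-0.1,-0.014,-0.025],[-9.6,-0.44,0]],[[-0.102,-0.014,-0.045],[-9.6,-0.44,0]],[[-0.102,-0.014,-0.06],[-9.6,-0.44,0]],[[-0.102,-0.014,-0.06],[-9.6,-0.44,0]]]' --fingers 0.05

```text
time: 21.75
tool_pos: [0.5068, -0.131, 0.0995]
tool_rot: [-0.003, 0.691, 0.723, -0.002]
contact_force: [-0.5, -0.8, -1.0]
gripper_width: 0.473
```

Run:
```python
from h import *
s=state();print(s['time'],s['tool_pos'],s['tool_rot'],s['contact_force'],s['gripper_width'])
import pickle; pickle.dump((camera_model('wrist'),s),open('w20.pkl','wb'))
save('wrist','w20',3,(150,150,410,340))
for cn in ['top','scene']: grab_frame(cn)
for cn in ['wrist','top','scene']:
  for n in ['crank_axis','grip_mid']:
    print(cn,n,[(np.round(d['location'],4).tolist(),round(d['confidence'],2)) for d in place_of(cn,n)[:2]])
```

```text
21.75 [ 0.5068 -0.131   0.0995] [-0.0029  0.6907  0.7231 -0.0016] [-0.5387 -0.7536 -1.0163] 0.47285350423638234
wrist crank_axis [([0.5075, -0.1078, 0.0628], 0.68)]
wrist grip_mid [([0.6027, 0.0182, 0.0438], 0.72), ([0.5049, -0.1289, 0.0667], 0.6)]
top crank_axis []
top grip_mid []
scene crank_axis [([0.5068, -0.1073, 0.0674], 0.63)]
scene grip_mid [([0.5082, -0.1251, 0.066], 0.42)]
```

View pics/w20.png

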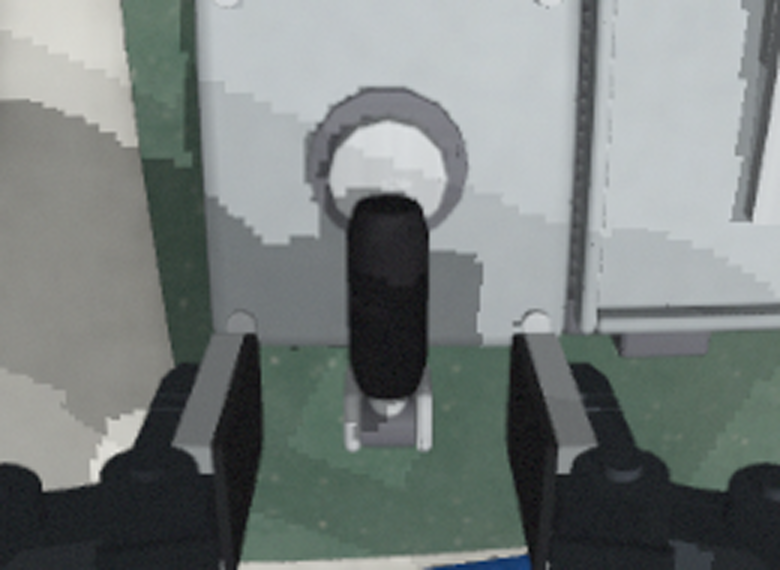

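Run:
```python
from h import *
import pickle
m,s=pickle.load(open('w20.pkl','rb'));f=210/np.tan(np.radians(m['fovy']/2));c=(m,f,R.from_rotvec(m['rvec']).as_matrix(),np.array(m['tvec']))
for n,u,v,z in [('free',388,200,.066),('free',388,200,.076),('near',388,396,.066),('forkend',388,448,.058),('forkL',353,440,.064),('forkR',427,440,.064),('hub',388,170,.06),('wid L',348,300,.066),('wid R',429,300,.066),('wid L',348,300,.076),('wid R',429,300,.076)]:
    print(n,z,onz('wrist',(u/3+150,v/3+150),z,c))
```

```text
free 0.066 [ 0.5056 -0.1113  0.066 ]
free 0.076 [ 0.5055 -0.1081  0.076 ]
near 0.066 [ 0.5076 -0.1533  0.066 ]
forkend 0.058 [ 0.5084 -0.171   0.058 ]
forkL 0.064 [ 0.5007 -0.1656  0.064 ]
forkR 0.064 [ 0.5164 -0.1648  0.064 ]
hub 0.06 [ 0.5054 -0.1071  0.06  ]
wid L 0.066 [ 0.4988 -0.1322  0.066 ]
wid R 0.066 [ 0.5146 -0.1314  0.066 ]
wid L 0.076 [ 0.499  -0.1278  0.076 ]
wid R 0.076 [ 0.514  -0.1271  0.076 ]
```

drive_tool --series '[[[0.0005,0,-0.02],[0,0,0]],[[0.0005,0,-0.04],[0,0,0]],[[0.0005,0,-0.045],[0,0,0]],[[0.0005,0,-0.045],[0,0,0]],[[0.0005,0,-0.045],[0,0,0]]]'

```text
time: 22.7
tool_pos: [0.5099, -0.1321, 0.0585]
tool_rot: [0.0, 0.691, 0.723, -0.0]
contact_force: [0.1, 0.4, -0.7]
gripper_width: 0.474
```

drive_tool --series '[[[-0.002,0,0],[0,0,0]],[[-0.002,0,0],[0,0,0]],[[-0.002,0,0],[0,0,0]],[[-0.002,0,0],[0,0,0]],[[-0.002,0,0],[0,0,0]]]' --fingers 1

```text
time: 23.2
tool_pos: [0.5074, -0.1321, 0.0586]
tool_rot: [0.0, 0.691, 0.723, -0.001]
contact_force: [-3.9, -0.3, 5.6]
gripper_width: 0.157
```

Run:
```python
from h import *
s=state();print(s['time'],s['tool_pos'],s['tool_rot'],s['contact_force'],s['gripper_width'])
h=np.array([-.1585,.064]); p=s['tool_pos'][1:]-h
for t in np.radians([8,16,24,32,40,48]):
    q=np.array([p[0]*np.cos(t)-p[1]*np.sin(t),p[0]*np.sin(t)+p[1]*np.cos(t)]); print(round(np.degrees(t)),q-p)
```

```text
23.2 [ 0.5074 -0.1321  0.0586] [ 0.0001  0.6907  0.7231 -0.0008] [-3.8562 -0.2687  5.6467] 0.15725677133509713
8 [0.0005 0.0037]
16 [0.0005 0.0075]
24 [-0.0001  0.0112]
32 [-0.0012  0.0148]
40 [-0.0027  0.0182]
48 [-0.0047  0.0214]
```

drive_tool --series '[[[0,0.0005,0.0037],[8,0.37,0]],[[0,0.0005,0.0075],[16,0.74,0]],[[0,0,0.011],[24,1.1,0]],[[0,-0.001,0.0148],[32,1.5,0]],[[0.0001,-0.0027,0.0182],[40,1.85,0]],[[0.0002,-0.0047,0.0214],[48,2.2,0]],[[0.0002,-0.0047,0.0214],[48,2.2,0]],[[0.0002,-0.0047,0.0214],[48,2.2,0]]]'

```text
time: 24.0
tool_pos: [0.5074, -0.137, 0.0806]
tool_rot: [-0.296, 0.63, 0.66, 0.282]
contact_force: [-3.8, -0.5, 9.7]
gripper_width: 0.157
```

Run:
```python
from h import *
s=state();print(s['time'],s['tool_pos'],s['tool_rot'],s['contact_force'],s['gripper_width'],s['joint_pos'])
save('wrist','w21'); save('scene','s21',4,(220,140,380,260))
```

```text
24.0 [ 0.5074 -0.137   0.0806] [-0.2963  0.6301  0.6601  0.2818] [-3.8253 -0.5492  9.6897] 0.15662347816608316 [-0.708   0.3082  1.7652  0.5792  1.6993 -0.8711]
```

View pics/w21.png

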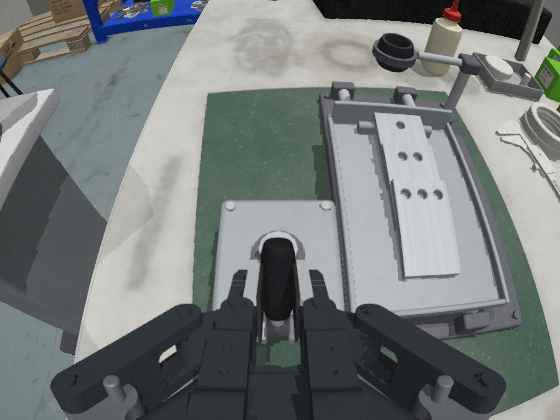

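View pics/s21.png

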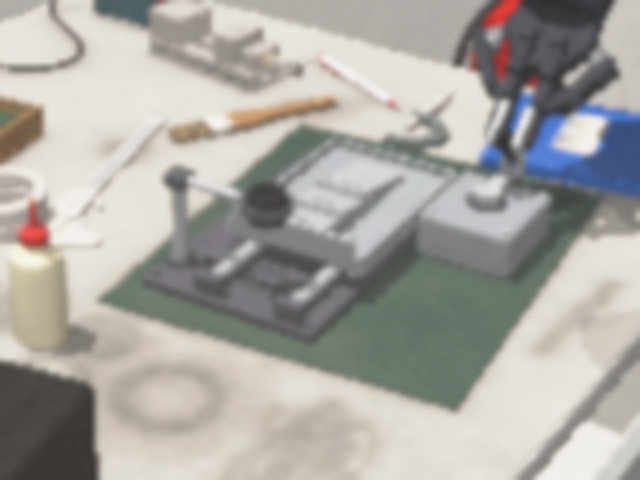

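drive_tool --series '[[[0,0,-0.001],[0,0,0]],[[0,0,-0.001],[0,0,0]],[[0,0,0],[-8,-0.37,0]],[[0,0,0],[-16,-0.74,0]],[[0,-0.001,0],[-24,-1.1,0]],[[0,-0.001,0],[-32,-1.5,0]],[[0,-0.002,0],[-40,-1.85,0]],[[0,-0.002,0],[-48,-2.2,0]]]' --fingers 0.3

```text
time: 24.9
tool_pos: [0.5082, -0.1389, 0.08]
tool_rot: [0.003, 0.691, 0.723, -0.002]
contact_force: [0.7, 0.1, -0.5]
gripper_width: 0.351
```

Run:
```python
from h import *
s=state();print(s['time'],s['tool_pos'],s['tool_rot'],s['contact_force'],s['gripper_width'])
save('wrist','w22',3,(150,180,410,380))
```

```text
24.9 [ 0.5082 -0.1389  0.08  ] [ 0.0032  0.6908  0.723  -0.0017] [ 0.7144  0.1403 -0.4672] 0.3509336322348899
```

View pics/w22.png

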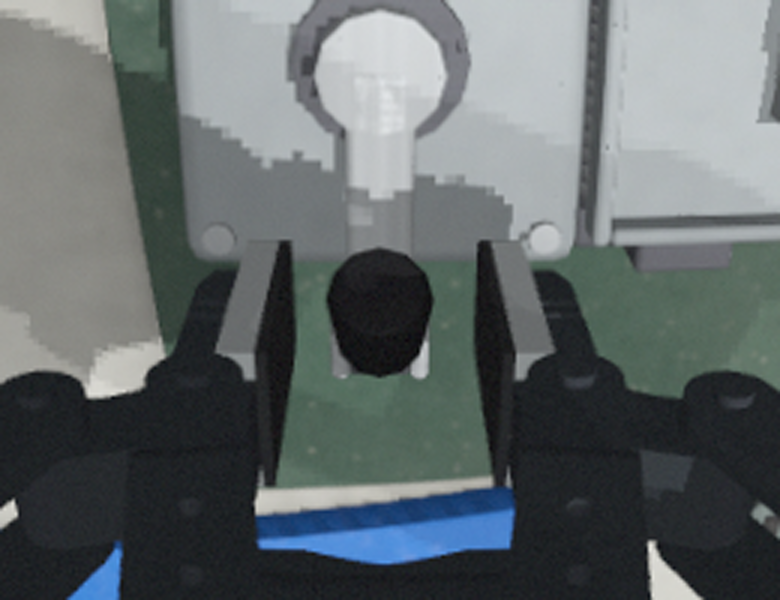

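Run:
```python
from h import *
c=cam('wrist')
for phi in range(40,72,4):
    P=np.array([.5075-.046*0,-.1585+.0485*np.cos(np.radians(phi)),.064+.0485*np.sin(np.radians(phi))])
    u=proj('wrist',P,c); print(phi,((u-[150,180])*3).round())
s=state();h=np.array([-.1585,.064]); p=np.array([-.1389,.080])-h
for d in [8,16,24,32,36,40]:
    t=np.radians(d);q=np.array([p[0]*np.cos(t)-p[1]*np.sin(t),p[0]*np.sin(t)+p[1]*np.cos(t)]); print(d,q-p)
```

```text
40 [393. 249.]
44 [392. 271.]
48 [391. 294.]
52 [390. 317.]
56 [389. 341.]
60 [388. 365.]
64 [387. 389.]
68 [386. 413.]
8 [-0.0024  0.0026]
16 [-0.0052  0.0048]
24 [-0.0082  0.0066]
32 [-0.0115  0.008 ]
36 [-0.0131  0.0085]
40 [-0.0149  0.0089]
```

drive_tool --series '[[[0,0,0],[0,0,0]],[[0,0,0],[0,0,0]],[[0,0,0],[0,0,0]]]' --fingers 1

```text
time: 25.25
tool_pos: [0.5074, -0.1372, 0.0791]
tool_rot: [-0.003, 0.691, 0.723, 0.002]
contact_force: [-1.6, 9.6, 6.3]
gripper_width: 0.164
```

drive_tool --series '[[[0,-0.0024,0.0026],[8,0.37,0]],[[0,-0.0052,0.0048],[16,0.74,0]],[[0,-0.0082,0.0066],[24,1.1,0]],[[0,-0.0115,0.008],[32,1.5,0]],[[0,-0.0149,0.0089],[40,1.85,0]],[[0,-0.016,0.009],[42,1.95,0]],[[0,-0.016,0.009],[42,1.95,0]],[[0,-0.016,0.009],[42,1.95,0]]]'

```text
time: 26.05
tool_pos: [0.5076, -0.1531, 0.0901]
tool_rot: [-0.264, 0.643, 0.674, 0.252]
contact_force: [-1.1, 11.3, 10.4]
gripper_width: 0.163
```

Run:
```python
from h import *
s=state();print(s['time'],s['tool_pos'],s['tool_rot'],s['contact_force'],s['gripper_width'],s['ft_torque'])
save('wrist','w23',2,(120,130,440,420))
```

```text
26.05 [ 0.5076 -0.1531  0.0901] [-0.2636  0.6429  0.6737  0.2517] [-1.0529 11.344  10.4485] 0.16286021546997392 [2.2379 0.2285 0.0845]
```

View pics/w23.png

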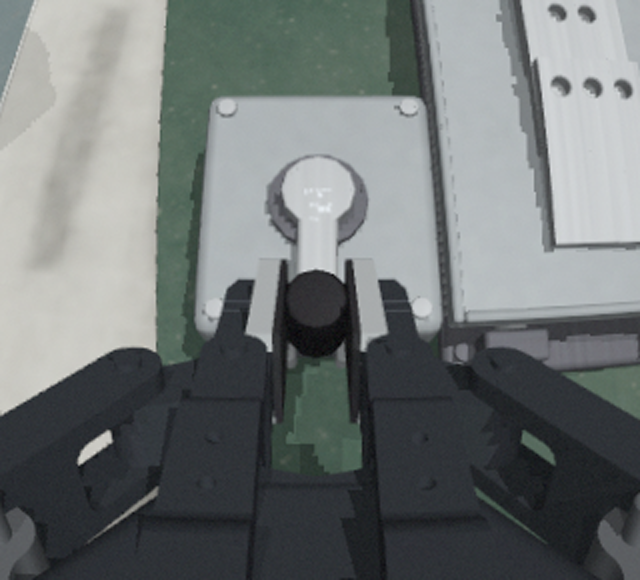

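Run:
```python
from h import *
c=cam('wrist')
for phi in range(66,100,4):
    P=np.array([.5075,-.1585+.0485*np.cos(np.radians(phi)),.064+.0485*np.sin(np.radians(phi))])
    u=proj('wrist',P,c); print(phi,((u-[120,130])*2).round())
```

```text
66 [321. 208.]
70 [321. 218.]
74 [320. 230.]
78 [320. 243.]
82 [319. 257.]
86 [318. 271.]
90 [318. 286.]
94 [317. 302.]
98 [316. 318.]
```

drive_tool --series '[[[0,0,0],[0,0,0]],[[0,0,0],[0,0,0]],[[0,-0.001,-0.002],[-8,-0.37,0]],[[0,-0.002,-0.003],[-16,-0.74,0]],[[0,-0.003,-0.004],[-24,-1.1,0]],[[0,-0.004,-0.005],[-32,-1.5,0]],[[0,-0.004,-0.006],[-40,-1.85,0]],[[0,-0.0045,-0.006],[-42,-1.95,0]]]' --fingers 0.3

```text
time: 26.9
tool_pos: [0.5075, -0.1583, 0.0822]
tool_rot: [0.001, 0.69, 0.724, -0.001]
contact_force: [0.5, -0.4, -0.6]
gripper_width: 0.349
```

drive_tool --series '[[[0,0,0],[0,0,0]],[[0,0,0],[0,0,0]]]'

```text
time: 27.1
tool_pos: [0.5074, -0.1596, 0.0818]
tool_rot: [-0.001, 0.691, 0.723, -0.0]
contact_force: [-0.4, -0.3, 0.0]
gripper_width: 0.349
```

Run:
```python
from h import *
s=state();print(s['time'],s['tool_pos'],s['tool_rot'],s['contact_force'],s['gripper_width'],s['joint_pos'])
save('wrist','w24',3,(150,180,410,380))
c=cam('wrist')
for phi in range(78,104,4):
    P=np.array([.5075,-.1585+.0485*np.cos(np.radians(phi)),.064+.0485*np.sin(np.radians(phi))])
    u=proj('wrist',P,c); print(phi,((u-[150,180])*3).round())
```

```text
27.1 [ 0.5074 -0.1596  0.0818] [-0.0006  0.691   0.7229 -0.0003] [-0.442  -0.2907  0.0448] 0.3491543932922347 [-0.4445 -0.0254  1.9534 -0.0003  1.2148 -0.4895]
78 [393. 315.]
82 [392. 339.]
86 [391. 361.]
90 [390. 383.]
94 [389. 402.]
98 [387. 420.]
102 [386. 437.]
```

View pics/w24.png

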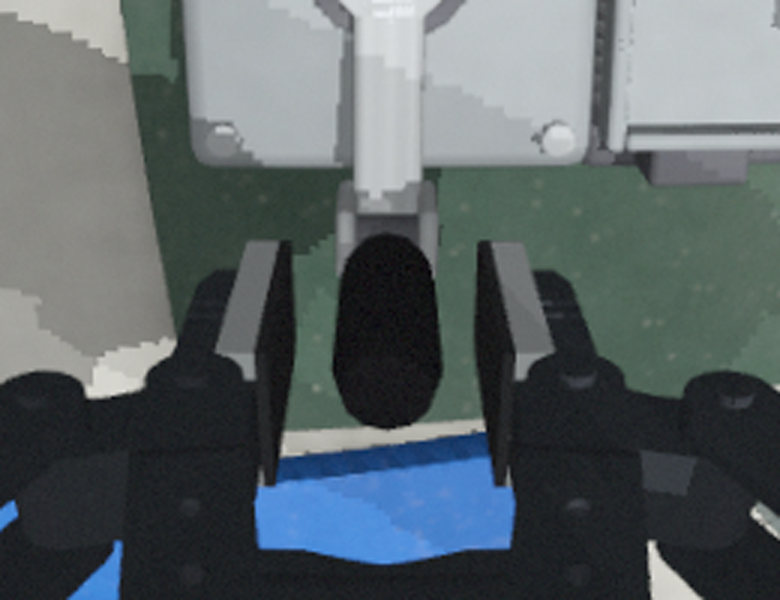

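Run:
```python
import numpy as np
a0=np.radians(-87.36); r=.0503
p=lambda d: r*np.array([np.cos(a0-np.radians(d)),np.sin(a0-np.radians(d))])
for st in range(0,360,72):
    print(st,[[round(float(v),4) for v in p(st+9*k)-p(st)] for k in range(1,9)])
```

```text
0 [[-0.0079, 0.0003], [-0.0156, 0.0017], [-0.0231, 0.0044], [-0.03, 0.0082], [-0.0362, 0.0131], [-0.0416, 0.0188], [-0.046, 0.0254], [-0.0494, 0.0325]]
72 [[-0.0022, 0.0076], [-0.0032, 0.0154], [-0.0029, 0.0233], [-0.0014, 0.0311], [0.0012, 0.0385], [0.0051, 0.0454], [0.0099, 0.0516], [0.0157, 0.057]]
144 [[0.0065, 0.0044], [0.0137, 0.0078], [0.0213, 0.01], [0.0291, 0.011], [0.037, 0.0107], [0.0447, 0.0092], [0.0522, 0.0065], [0.0591, 0.0027]]
216 [[0.0062, -0.0048], [0.0116, -0.0106], [0.0161, -0.0171], [0.0194, -0.0243], [0.0216, -0.0319], [0.0226, -0.0397], [0.0223, -0.0476], [0.0208, -0.0553]]
288 [[-0.0027, -0.0074], [-0.0065, -0.0143], [-0.0113, -0.0206], [-0.0171, -0.026], [-0.0236, -0.0304], [-0.0308, -0.0337], [-0.0384, -0.0359], [-0.0462, -0.0369]]
```

drive_tool --series '[[[0,0,0],[0,0,0]],[[0,0,0],[0,0,0]],[[0,0,0],[0,0,0]]]' --fingers 1

```text
time: 27.45
tool_pos: [0.5077, -0.1599, 0.0821]
tool_rot: [0.0, 0.691, 0.723, -0.001]
contact_force: [0.1, -1.4, -0.2]
gripper_width: 0.162
```

drive_tool --series '[[[-0.0079,0.0003,0],[0,0,0]],[[-0.0156,0.0017,0],[0,0,0]],[[-0.0231,0.0044,0],[0,0,0]],[[-0.03,0.0082,0],[0,0,0]],[[-0.0362,0.0131,0],[0,0,0]],[[-0.0416,0.0188,0],[0,0,0]],[[-0.046,0.0254,0],[0,0,0]],[[-0.0494,0.0325,0],[0,0,0]]]'

```text
time: 28.25
tool_pos: [0.4586, -0.1264, 0.0822]
tool_rot: [0.001, 0.691, 0.723, 0.0]
contact_force: [8.8, -2.7, -5.2]
gripper_width: 0.167
```

Run:
```python
from h import *
s=state();print(s['time'],s['tool_pos'],s['tool_rot'],s['contact_force'],s['gripper_width'],s['ft_torque'])
save('wrist','w25')
```

```text
28.25 [ 0.4586 -0.1264  0.0822] [0.0013 0.6908 0.7231 0.0002] [ 8.7881 -2.6572 -5.229 ] 0.1670187393290027 [-0.385  -1.3961 -0.0084]
```

View pics/w25.png

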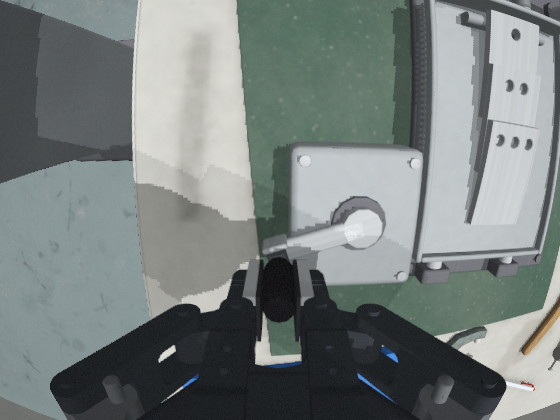

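drive_tool --series '[[[-0.0017,0.0076,0],[0,0,0]],[[-0.0022,0.0154,0],[0,0,0]],[[-0.0017,0.0233,0],[0,0,0]],[[-0.0002,0.0311,0],[0,0,0]],[[0.0024,0.0385,0],[0,0,0]],[[0.0063,0.0453,0],[0,0,0]],[[0.0111,0.0513,0],[0,0,0]],[[0.0169,0.0565,0],[0,0,0]]]'

```text
time: 29.1
tool_pos: [0.4741, -0.0712, 0.082]
tool_rot: [0.0, 0.69, 0.723, -0.003]
contact_force: [-0.2, -6.3, -0.6]
gripper_width: 0.163
```

drive_tool --series '[[[0.0065,0.0044,0],[0,0,0]],[[0.0137,0.0078,0],[0,0,0]],[[0.0213,0.01,0],[0,0,0]],[[0.0291,0.011,0],[0,0,0]],[[0.037,0.0107,0],[0,0,0]],[[0.0447,0.0092,0],[0,0,0]],[[0.0522,0.0065,0],[0,0,0]],[[0.0591,0.0027,0],[0,0,0]]]'

```text
time: 29.9
tool_pos: [0.5319, -0.0669, 0.0819]
tool_rot: [-0.003, 0.691, 0.723, -0.003]
contact_force: [-5.9, 0.3, 4.9]
gripper_width: 0.166
```

Run:
```python
from h import *
s=state();print(s['time'],s['tool_pos'],s['tool_rot'],s['contact_force'],s['gripper_width'],s['ft_torque'])
save('wrist','w26')
```

```text
29.9 [ 0.5319 -0.0669  0.0819] [-0.0028  0.6905  0.7233 -0.0026] [-5.8579  0.3234  4.8865] 0.1659078623772185 [-0.0361  0.9223 -0.0132]
```

View pics/w26.png

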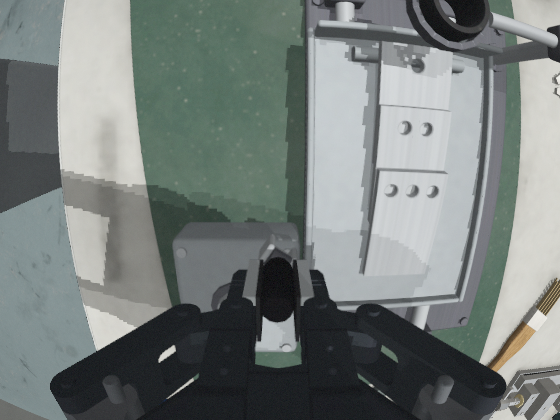

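drive_tool --series '[[[0.0062,-0.0048,0],[0,0,0]],[[0.0114,-0.0106,0],[0,0,0]],[[0.0157,-0.0171,0],[0,0,0]],[[0.0188,-0.0243,0],[0,0,0]],[[0.0209,-0.0319,0],[0,0,0]],[[0.0218,-0.0397,0],[0,0,0]],[[0.0214,-0.0476,0],[0,0,0]],[[0.0198,-0.0553,0],[0,0,0]]]'

```text
time: 30.75
tool_pos: [0.5544, -0.1232, 0.0821]
tool_rot: [0.0, 0.691, 0.723, -0.0]
contact_force: [2.3, 4.1, -0.0]
gripper_width: 0.164
```

drive_tool --series '[[[-0.0027,-0.0074,0],[0,0,0]],[[-0.0065,-0.0143,0],[0,0,0]],[[-0.0113,-0.0206,0],[0,0,0]],[[-0.0171,-0.026,0],[0,0,0]],[[-0.0236,-0.0304,0],[0,0,0]],[[-0.0308,-0.0337,0],[0,0,0]]]'

```text
time: 31.35
tool_pos: [0.5227, -0.1572, 0.0821]
tool_rot: [0.001, 0.691, 0.723, -0.001]
contact_force: [4.8, 1.3, -0.8]
gripper_width: 0.164
```

drive_tool --series '[[[-0.004,-0.0012,0],[0,0,0]],[[-0.0075,-0.002,0],[0,0,0]],[[-0.01,-0.0024,0],[0,0,0]],[[-0.01,-0.0024,0],[0,0,0]]]'

```text
time: 31.75
tool_pos: [0.516, -0.1589, 0.0824]
tool_rot: [0.004, 0.691, 0.723, 0.002]
contact_force: [16.9, 1.0, -9.1]
gripper_width: 0.166
```

drive_tool --series '[[[-0.0015,0,0],[0,0,0]],[[-0.003,0,0],[0,0,0]],[[-0.003,0,0],[0,0,0]]]'

```text
time: 32.05
tool_pos: [0.5155, -0.1589, 0.0827]
tool_rot: [0.006, 0.691, 0.723, 0.004]
contact_force: [26.4, 1.5, -16.0]
gripper_width: 0.163
```

drive_tool --series '[[[0.003,0,0],[0,0,0]],[[0.0055,0,0],[0,0,0]],[[0.0055,0,0],[0,0,0]]]'

```text
time: 32.35
tool_pos: [0.5166, -0.1589, 0.0822]
tool_rot: [0.001, 0.691, 0.723, 0.0]
contact_force: [8.3, 0.0, -3.0]
gripper_width: 0.166
```

drive_tool --series '[[[0,0,0],[0,0,0]],[[0,0,0],[0,0,0]],[[0,0,0],[0,0,0]],[[0,0,0.02],[0,0,0]],[[0,0,0.05],[0,0,0]],[[0,-0.01,0.09],[0,0,0]],[[0,-0.02,0.13],[0,0,0]],[[0,-0.02,0.14],[0,0,0]]]' --fingers 0.2

```text
time: 33.15
tool_pos: [0.5173, -0.1808, 0.228]
tool_rot: [0.004, 0.691, 0.723, 0.0]
contact_force: [-0.4, 0.2, 0.0]
gripper_width: 0.403
```

Run:
```python
from h import *
s=state();print(s['time'],s['tool_pos'],s['contact_force'],s['gripper_width'])
save('wrist','w27'); save('top','t27',3,(280,150,440,290))
for cn in ['wrist','scene']:
  if cn=='scene': save('scene','s27',4,(220,140,380,260))
  for n in ['tray_start','loupe_eye','coupon1_holes','coupon2_holes','coupon3_holes','grip_mid','crank_axis','oil_bottle','micrometer']:
    print(cn,n,[(np.round(d['location'],4).tolist(),round(d['confidence'],2)) for d in place_of(cn,n)[:2]])
```

```text
33.15 [ 0.5173 -0.1808  0.228 ] [-0.3654  0.2268  0.038 ] 0.40255413096405035
wrist tray_start []
wrist loupe_eye []
wrist coupon1_holes []
wrist coupon2_holes []
wrist coupon3_holes [([0.603, -0.0039, 0.0461], 0.62)]
wrist grip_mid []
wrist crank_axis [([0.5088, -0.1074, 0.0647], 0.85)]
wrist oil_bottle []
wrist micrometer [([0.6511, -0.2883, -0.0008], 0.93)]
scene tray_start [([0.6008, 0.0833, 0.035], 0.72)]
scene loupe_eye [([0.5981, 0.07, 0.0785], 0.74)]
scene coupon1_holes [([0.4039, 0.6107, 0.0042], 0.67), ([0.6028, 0.0664, 0.045], 0.64)]
scene coupon2_holes [([0.4758, 0.4212, 0.0048], 0.84), ([0.6044, 0.0327, 0.0484], 0.51)]
scene coupon3_holes [([0.6087, -0.0047, 0.0432], 0.62), ([0.6025, 0.0682, 0.0773], 0.36)]
scene grip_mid [([0.5159, -0.1577, 0.0953], 0.58)]
scene crank_axis [([0.5039, -0.1057, 0.0681], 0.71)]
scene oil_bottle [([0.7148, 0.2029, 0.0018], 0.65)]
scene micrometer [([0.5971, 0.0822, 0.0363], 0.54), ([0.6522, -0.2948, -0.0015], 0.49)]
```

View pics/w27.png

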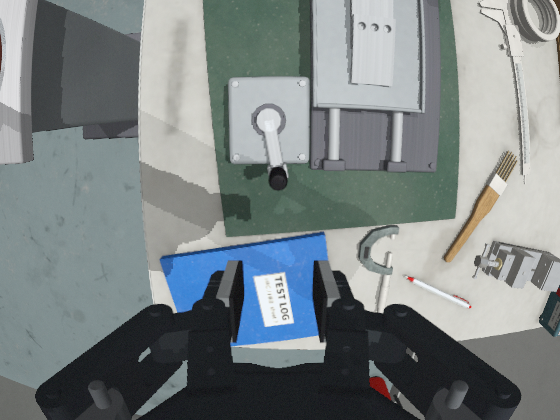

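View pics/s27.png

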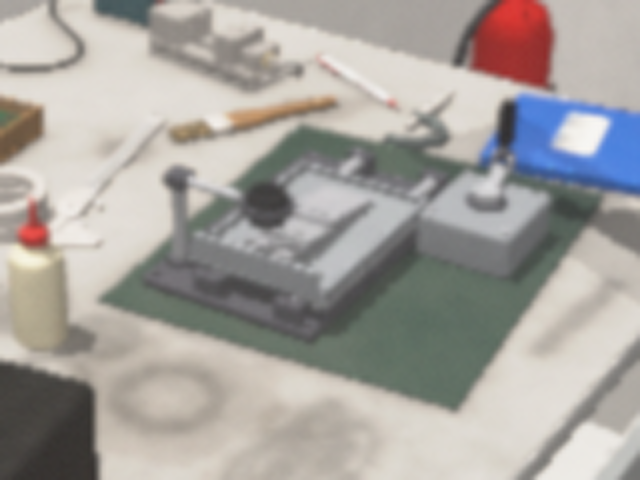

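drive_tool --series '[[[0.02,0.03,0.02],[0,0,0]],[[0.04,0.07,0.03],[0,0,0]],[[0.06,0.11,0.03],[0,0,0]],[[0.07,0.14,0.03],[0,0,0]],[[0.07,0.14,0.03],[0,0,0]],[[0.07,0.14,0.03],[0,0,0]]]'

```text
time: 34.8
tool_pos: [0.5855, -0.0384, 0.2518]
tool_rot: [-0.0, 0.69, 0.724, -0.001]
contact_force: [-0.6, 0.5, -0.6]
gripper_width: 0.401
```

Run:
```python
from h import *
s=state();print(s['time'],s['tool_pos'],s['contact_force'],np.abs(s['joint_vel']).max())
save('wrist','w28',2.5,(160,20,460,250))
```

```text
34.8 [ 0.5855 -0.0384  0.2518] [-0.6042  0.4808 -0.593 ] 0.03188571890954957
```

View pics/w28.png

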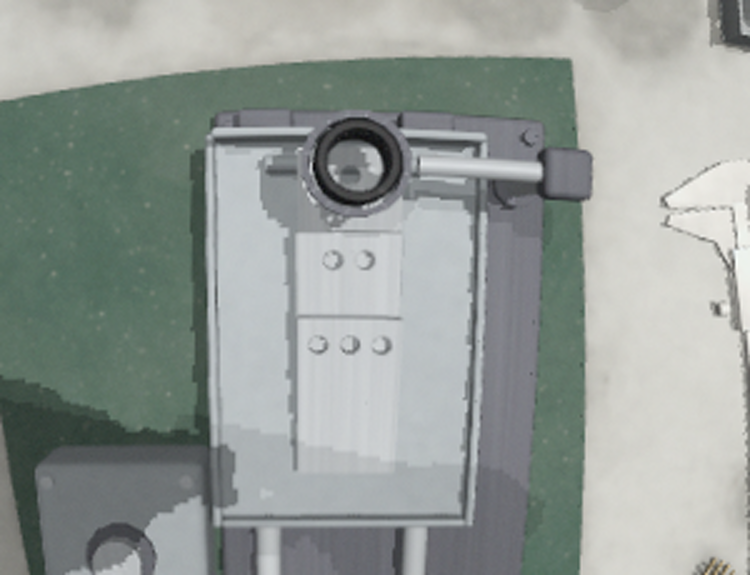

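The fan is in order, with the one-hole end under the loupe at px (355,160). The tray is at its stop and nothing is touching the arm, so I'm handing in.

```bash
python3 -c "
from plant import *
print(job_done()); print(state()['time'])"
```

```text
the job is handed in; nothing more can be done
None
the job is handed in; nothing more can be done
```

The job is handed in, at about 35 s of the 72 s allowed. The three coupons are fanned in the tray, the handle is upright, and the crank is wound clockwise to the inner stop.

- **Fan:** The coupons lie in order 1, 2, 3 with all drilled ends showing and steps of about 36 mm. By image estimate, coupon 1 is centred to within about 0.5 mm with a 2–3 mm gap to the high wall. Coupon 2 sits about 0.8 mm to the crank side of coupon 1.
- **Handle and crank:** I raised the handle in two grips, and it measured about 89–90° afterwards. I wound the crank by the grip until the force rose sharply at about 350°, which matches the stop at 6.11 rad.
- **Final pictures:** The tray had moved about 56 mm by the network estimate, and the one-hole end is visible through the loupe. The fan was unchanged, and the arm was clear with its force reading near zero.
- **Bystanders:** The oil bottle was found where it started. The micrometer was also there to within the network's accuracy: its last estimates were 1–7 mm from the first.
- **Checks that disagreed:** Straight after fast moves the measured tool position was off by up to about 3 mm until it settled, so I let it settle before each placing. In the final pictures the networks gave some wrong or missed hits: the decoys for the coupon holes, and the tray once as the micrometer. I did not use those.

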